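# Wind the counter display riser level with its removable crank

### The arm

A 6-joint arm with a two-finger parallel gripper is mounted at the origin on a cart in front of the work surface, level with it; the furniture and walls round the work are solid. World frame = base frame: x ahead of the robot, y to its left, z up, the work surface at z = 0. Lengths are in m, angles in degrees, forces in N, time in s.
With the tool pointing down it reaches from about 0.375 to 0.9 m from the base axis. Payload 3.1 kg.
Tool frame: the origin (TCP) lies at the very end of the fingers, on their centre line; the grasp point (between the pads) lies 19 mm behind it; z points along the fingers, y is the direction in which the jaws open and shut (so a half turn about z gives the same grasp; the last joint's range is limited). The gripper opens to 85 mm and grips with 20 to 120 N. Pads are 22 mm wide; open, the fingers measure 114 mm over their backs; the gripper's body (76 mm by 85 mm) begins 54 mm behind the grasp point. The pads swing forward as they close: fully open they stand 13 mm farther back than shut.
Start: joints at [55.777, 30.224, 82.088, -0, 67.689, -10.227], TCP at [0.254, 0.571, 0.231] pointing down, gripper open.
Joint ranges: [-176.69, 176.69], [-43.24, 126.21], [12.49, 139.97], [-82, 262], [0, 151.66], [-163.58, 163.58]. Speed limits (degrees/s): [159.86, 159.86, 180, 180, 180, 180].

### API

Orientations are given as [roll, pitch, yaw] about the fixed x, y, z axes, in that order (R = Rz(yaw) Ry(pitch) Rx(roll)).
In Python, from plant import arm gives the robot as it stands.
- The arm moves only by the shell command python3 -m pendant 'ROWS' [OPENING]. ROWS is JSON, a list of rows, each an object with "translation": the shift along the tool's x, y, z in mm, a list of three; "twist": the turn about the tool's z in rad. A call has 1 to 5 rows; each row is the pose to reach, as a shift and turn from the pose commanded when the call began, along the tool's axes at that moment; what a row does not reach only later rows make up. A row lasts 1/12 s, in which the tool goes at most 41.7 mm and 7.16 degrees, less where a joint would pass 70% of its speed; a pose out of reach is approached as far as the arm can. A call with a gripper value outside its range is refused whole. OPENING is the finger opening in mm, from 0 to 85.4, set as the call begins (- or left out, the last holds). The fingers move at their own pace and stop on an object; the grip force is fixed at half the most. Time passes only in rows, so rows that repeat a pose let the fingers close. It gives the time, the measured TCP pose, the force and the opening at its end, in the units of the state.
- arm.read_state(): the state, without advancing time (a new reading comes with each control period).
- arm.capture(name): name is "scene" or "top"; returns the picture (400x640x3 uint8, red, green, blue); there is no depth.
- arm.camera_info(name): a dict with "mtx" (3x3 intrinsics, pixels), "T" (4x4, takes a point from camera to world coordinates). Camera axes: x right, y up, looking along -z (the intrinsics and any distortion apply to the point x, -y, -z); pixel columns grow to the right and rows downward; lengths in m; the calibration is good to about 2 mm. A picture is of the moment at which its call begins. camera_info takes no time and is no camera call.
- arm.hand_in(): hands the job in, once; it reports no verdict.
The state is a dict: "time_s": time; "q": joint angles; "qvel": joint speeds; "joint_efforts": joint torques, N m; "tcp_pos": TCP position; "eef_rot": TCP orientation; "force": force on the tool from outside, world axes, zero at the start; "torque": the same for the moment, N m; "opening": finger opening in m.
Only numpy, scipy, OpenCV 4.12 (cv2) and the standard library are available. Lean on these libraries where they do the work, as an engineer would, in place of code of your own. Each camera call takes 0.05 s, during which the arm holds its last target.

### The job

The wooden display riser on the counter has a platform that must come up level with the fixed step beside it. Take the crank from the round blue mat, fit it right down onto the riser's square shaft and let go of it; then wind it clockwise by its red knob until the platform is level with the step. Finally lift the crank off the shaft and lay it back on the mat, socket down, with hub and knob both over the mat, leaving the platform level and the other things on the counter where they stand.

Things in the scene. Friction and masses are not known exactly. Their poses are not given: they have to be found in the camera images.
- shaft_top (a point): centre of the top end of the riser's upright brass shaft: 18 mm square and 14 mm high, then a round nose 8 mm high that tapers from 18 to 10 mm; in all 22 mm out of a flat steel collar. x and y are the directions of its flats and turn with it; z is up. The crank fits in any of four quarter turns; fully seated, the hub's underside rests on the collar, 22 mm below this point
- winder (a joint): angle of the square shaft in rad, growing clockwise seen from above, stops at 0 and 8.5. Starts between 0 and 1; stays by friction where it is left; turning takes about 0.1 N m. One turn (6.28) raises the platform 36 mm
- lift (a joint): height of the platform above its lowest position in m (0 to 0.049); it is geared to the shaft, lift = 0.00573 x winder. At 0.034 the platform is level with the step (winder about 5.93)
- step_top (a point): middle of the top of the fixed pale wood step (130 mm deep, 90 mm wide, top 85 mm above the table), behind the gearbox on the right as the robot sees it; three chocolates up to 30 mm high are fixed on it. x points to the riser's back, z up
- platform_top (a point): middle of the top of the riser's moving platform (126 mm deep, 94 mm wide, brown wood, bare), behind the gearbox on the left beside the step; its top starts 28 to 34 mm below the step's
- hub_centre (a point): centre, half-way up, of the crank's hub: dark steel block 38x38 mm, 46 mm high, open below in a square socket 22 mm wide, 24 mm deep, flats parallel to the hub's sides. x points along the arm to the knob, z up. The arm (20 mm wide, 12 to 22 mm above the hub's underside) runs to 80 mm from the hub's axis, so pinch the hub from above across y
- hub_foot (a point): centre of the hub's underside, the mouth of the socket, 23 mm below the hub's centre; axes as for the hub
- knob_centre (a point): centre of the crank's upright round red knob, 22 mm wide, 38 mm high: 70 mm from the hub's axis along the hub's +x, 42 mm above the hub's underside (knob from 23 to 61 mm above it). It spins freely on its pin, so gripping it does not fix the crank's direction
- crank_grip: the red knob itself (a spinning sleeve); origin at the middle of its lower end, 23 mm above the hub's underside
- mat_top (a point): middle of the top of the round blue felt mat, 190 mm across and 4 mm thick, fixed to the table
- tin: bystander, leave it alone: round green cocoa tin with a gold lid, 68 mm wide, 91 mm high; origin at its underside
- tape: bystander, leave it alone: roll of brown tape lying flat, 77 mm wide, 19 mm high; origin at its underside
- stamp: bystander, leave it alone: wooden hand stamp, 30x50 mm, 68 mm high; origin at its underside
- gift: bystander, leave it alone: purple wrapped gift box with gold ribbon, 64x64x56 mm; origin at its underside
- scoop: bystander, leave it alone: brass scoop lying flat, 177 mm long; origin at its underside
- crank: the loose crank (hub, arm, knob), about 0.2 kg; origin at the centre of the hub's underside. It starts lying flat on the mat, socket down, hub near the mat's middle, arm pointing anywhere. A foot under the knob end reaches down level with the hub's underside; on the shaft it swings clear of gearbox, step and platform
- riser: the display riser, fixed to the table: wooden base with a white gearbox (78x78 mm) at the front (robot's side); origin under the shaft at table height, x to its back. The gearbox's steel collar (54 mm wide, top 100 mm above the table) surrounds the shaft. Behind the gearbox: the fixed step right, the platform left
Mind the look-alikes: they are no part of the job. Of the things that look like the crank, take the one that is farthest to the robot's right at the start.

How it is judged (in metres and radians):
On the way, in this order (a step that is already met when the one before it is completed fails the run):
1. the crank is fully down on the square shaft and let go of (horizontal distance between hub_foot and shaft_top below 0.005 m and z of hub_foot in the frame of shaft_top below -0.017 m and angle between hub_foot's own z axis and vertical below 0.12 rad and contact force between the fingers and crank below 0.05 N), for 0.1 s.
2. wound by its red knob, with the crank still on the shaft, until the platform is level with the step (z of platform_top in the frame of step_top between -0.004 and 0.004 m and horizontal distance between hub_foot and shaft_top below 0.005 m and z of hub_foot in the frame of shaft_top below -0.017 m and angle between hub_foot's own z axis and vertical below 0.12 rad and contact force between the fingers and crank_grip above 0.2 N), for 0.05 s.
3. the crank is lifted clear of the shaft (z of hub_foot in the frame of shaft_top above 0.005 m), for 0.1 s.
At the end, for the whole second after the job is handed in: The platform's top is within 4 mm of the height of the step's top; the crank lies at rest on the mat, socket down (within 7 degrees of upright, underside within 6 mm of the mat's top), its hub's axis within 85 mm and its knob's within 92 mm of the mat's middle (z of platform_top in the frame of step_top between -0.004 and 0.004 m and horizontal distance between hub_centre and mat_top below 0.085 m and horizontal distance between knob_centre and mat_top below 0.092 m and z of hub_foot in the frame of mat_top below 0.006 m and angle between hub_foot's own z axis and vertical below 0.12 rad and linear speed of crank below 0.02 m/s); the robot touches nothing.
It fails at once if a bystander (tin, tape, stamp, gift box or scoop) is moved more than 30 mm (distance of any of tin, tape, stamp, gift, scoop from where it was at the start of the episode above 0.03 m).
It also fails if it takes over 69 s, if anything falls off the work surface, if the arm or the gripper's body presses on something with over 40 N, if the wrist force passes 120 N, or if a joint passes its speed limit or range.

## Working session

There is one attempt and no reset: what is moved stays moved. The work goes in short steps, Python scripts to look and compute and a shell command to move; the robot and the scene stay as the last step left them, time stands still between calls to the robot, and variables do not carry over. Pictures are saved under pics/ and viewed, and the job is handed in when it is done.

```bash
ls; mkdir -p pics; python3 - <<'E'
from plant import arm
import cv2,numpy as np
for n in("scene","top"):
    im=arm.capture(n); cv2.imwrite(f"pics/{n}0.png",im[:,:,::-1]); i=arm.camera_info(n); print(n,i)
print(arm.read_state())
E
```

```text
pics
scene {'mtx': array([[483.59086978,   0.        , 319.39139841],
       [  0.        , 483.59086978, 205.20381019],
       [  0.        ,   0.        ,   1.        ]]), 'T': array([[-0.70973856, -0.57869239,  0.40172913,  1.13377361],
       [ 0.70436281, -0.57321858,  0.41868066,  0.88826993],
       [-0.01200871,  0.58011687,  0.81444473,  1.34314874],
       [ 0.        ,  0.        ,  0.        ,  1.        ]])}
top {'mtx': array([[414.86673193,   0.        , 314.99049753],
       [  0.        , 414.86673193, 208.22058551],
       [  0.        ,   0.        ,   1.        ]]), 'T': array([[-0.00689499,  0.98348516, -0.18085742,  0.28335484],
       [-0.99952351, -0.01221987, -0.02834476,  0.21816768],
       [-0.0300867 ,  0.18057581,  0.98310079,  1.39399676],
       [ 0.        ,  0.        ,  0.        ,  1.        ]])}
{'time_s': 0.1, 'q': array([ 5.57759149e+01,  3.02753179e+01,  8.21486073e+01,  1.31670032e-03,
        6.76895310e+01, -1.02277289e+01]), 'qvel': array([ 0.03370688, -0.15189077, -0.23671039, -0.00627546,  0.00136249,
       -0.06991021]), 'joint_efforts': array([ 1.64384401e-04, -4.43309104e+01, -1.78586662e+01, -2.21477521e-04,
        3.92008471e-03,  2.39030760e-05]), 'tcp_pos': array([0.25378064, 0.57045817, 0.2304159 ]), 'eef_rot': array([-1.79888563e+02, -2.13431881e-02,  1.56003122e+02]), 'force': array([-0.48412919, -0.35782149, -0.04559984]), 'torque': array([-0.04660442, -0.02620414,  0.01391781]), 'opening': 0.08543484951779434}
```

View pics/scene0.png

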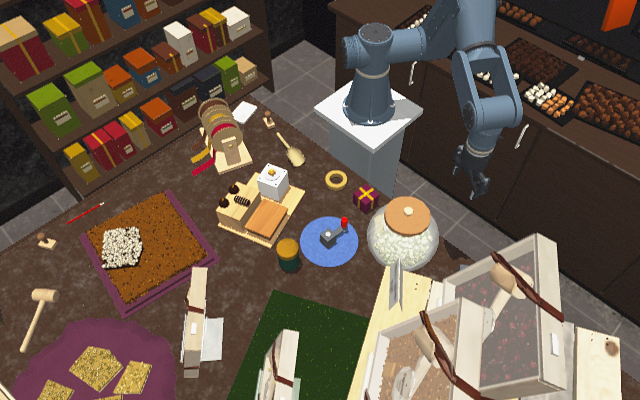

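View pics/top0.png

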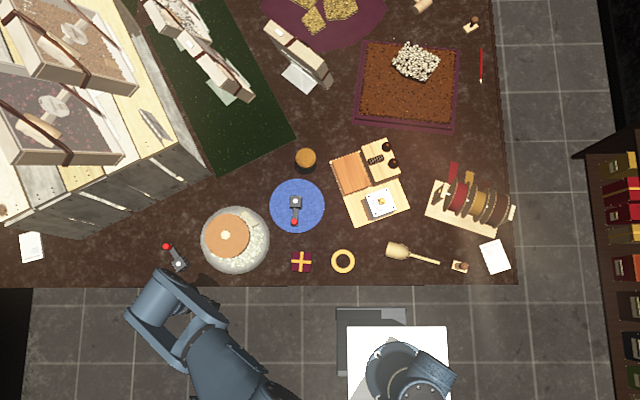

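The top picture shows the blue mat around (296,206) and the riser around (372,190). Crank candidates in the top view are one on the mat, with its hub at (295,201) and knob at (294,222), and a look-alike with its hub at (178,264) and knob at (166,246), beside the gripper on the robot's left. Image right is the robot's right, so I choose the one on the mat. I'll check it in a close crop.

```bash
cat > h.py <<'E'
import numpy as np,cv2
from plant import arm
def px(name,p):
    i=arm.camera_info(name);K=i["mtx"];T=i["T"]
    c=np.linalg.inv(T)@np.append(p,1);c=np.array([c[0],-c[1],-c[2]]);u=K@c;return u[:2]/u[2]
def ray(name,uv):
    i=arm.camera_info(name);K=i["mtx"];T=i["T"]
    d=np.linalg.inv(K)@np.array([uv[0],uv[1],1.]);d=np.array([d[0],-d[1],-d[2]])
    return T[:3,3],T[:3,:3]@d
def onz(name,uv,z):
    o,d=ray(name,uv);return o+d*(z-o[2])/d[2]
def tri(uvs,uvt):
    A=[];b=[];
    o1,d1=ray("scene",uvs);o2,d2=ray("top",uvt)
    s=np.linalg.lstsq(np.c_[d1,-d2],o2-o1,rcond=None)[0]
    a=o1+s[0]*d1;c=o2+s[1]*d2
    return (a+c)/2,np.linalg.norm(a-c)
E
python3 - <<'E'
import cv2,numpy as np
t=cv2.imread("pics/top0.png");s=cv2.imread("pics/scene0.png")
cv2.imwrite("pics/c1.png",cv2.resize(t[130:280,255:415],None,fx=5,fy=5,interpolation=cv2.INTER_CUBIC)[:600*2//2+150][:750])
a=cv2.resize(t[170:245,260:340],None,fx=6,fy=6,interpolation=cv2.INTER_NEAREST)
cv2.imwrite("pics/c1.png",cv2.resize(t[135:235,262:412],None,fx=5,fy=5,interpolation=cv2.INTER_CUBIC))
cv2.imwrite("pics/c2.png",cv2.resize(s[155:275,215:365],None,fx=5,fy=5,interpolation=cv2.INTER_CUBIC))
E
```

```text
(no output)
```

View pics/c1.png

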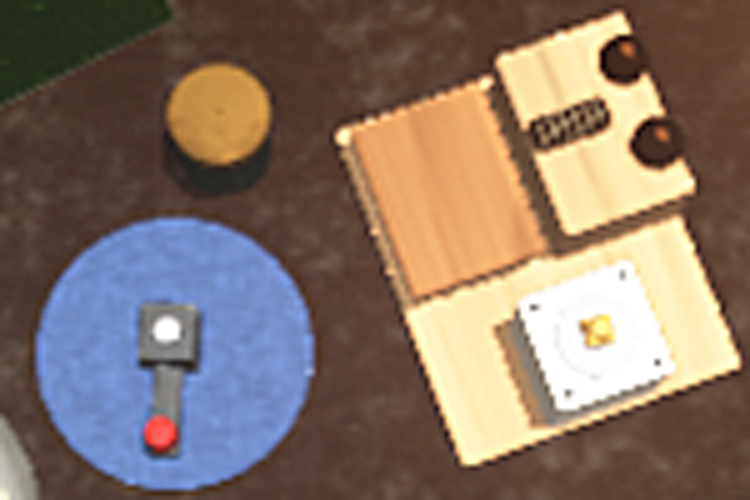

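View pics/c2.png

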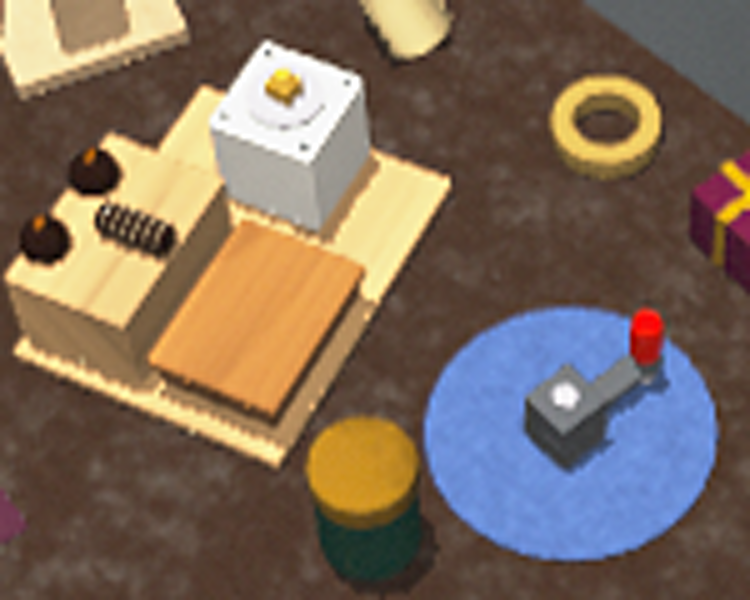

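```bash
python3 - <<'E'
from h import *
t=cv2.imread("pics/top0.png");s=cv2.imread("pics/scene0.png")
def blobs(im,name,lo,hi,roi,n=3):
    h=cv2.cvtColor(im,cv2.COLOR_BGR2HSV);m=cv2.inRange(h,np.array(lo),np.array(hi))
    k=np.zeros_like(m);x0,y0,x1,y1=roi;k[y0:y1,x0:x1]=255;m&=k
    cs,_=cv2.findContours(m,cv2.RETR_EXTERNAL,cv2.CHAIN_APPROX_NONE)
    cs=sorted(cs,key=cv2.contourArea,reverse=True)[:n]
    out=[]
    for c in cs:
        mm=np.zeros_like(m);cv2.drawContours(mm,[c],-1,255,-1);ys,xs=np.nonzero(mm)
        out.append((len(xs),np.round([xs.mean(),ys.mean()],2),cv2.boundingRect(c),cv2.minAreaRect(c)))
    return out
def show(l,o): 
    print(l); [print("  ",*x) for x in o]
show("mat t",blobs(t,"",(100,80,60),(130,255,255),(262,170,335,245),1))
show("mat s",blobs(s,"",(100,80,60),(130,255,255),(295,210,365,275),1))
show("knob t",blobs(t,"",(0,180,120),(8,255,255),(285,210,305,235),1))
show("knob s",blobs(s,"",(0,180,120),(8,255,255),(335,210,355,235),1))
show("dot t",blobs(t,"",(0,0,170),(180,40,255),(285,190,305,210),1))
show("dot s",blobs(s,"",(0,0,170),(180,40,255),(320,225,340,245),1))
show("gold t",blobs(t,"",(15,100,100),(35,255,255),(372,192,390,210),2))
show("gold s",blobs(s,"",(15,100,100),(35,255,255),(262,164,285,182),2))
show("gb t",blobs(t,"",(0,0,170),(180,40,255),(355,180,405,225),1))
print(t[195:207,374:388].tolist().__len__())
for y in range(195,207): print(y,[tuple(int(v) for v in t[y,x]) for x in range(376,386)])
E
```

```text
mat t
   2370 [296.42 205.44] (269, 179, 56, 54) ((296.5, 205.5), (53.0, 55.0), 90.0)
mat s
   1983 [327.98 242.62] (300, 216, 59, 51) ((329.0, 241.0), (50.0, 58.0), 90.0)
knob t
   13 [293.69 221.54] (291, 219, 6, 6) ((293.5000305175781, 221.50001525878906), (4.919349670410156, 4.919349670410156), 63.43495178222656)
knob s
   56 [343.73 221.64] (341, 217, 7, 11) ((343.76470947265625, 221.9412078857422), (5.820854663848877, 10.186494827270508), 14.03624439239502)
dot t
   26 [294.85 200.42] (292, 198, 6, 6) ((295.0000305175781, 200.50003051757812), (4.949747085571289, 4.949747085571289), 45.0)
dot s
   22 [327.59 233.73] (325, 232, 6, 5) ((327.5000305175781, 233.50003051757812), (4.919349670410156, 4.0249223709106445), 26.56505012512207)
gold t
   31 [381.   200.65] (378, 198, 7, 6) ((380.94122314453125, 200.76473999023438), (5.3357834815979, 5.335783958435059), 75.96376037597656)
gold s
   35 [271.17 171.71] (268, 169, 7, 7) ((271.20001220703125, 171.6000213623047), (6.260990142822266, 5.366562843322754), 26.56505012512207)
gb t
   616 [380.69 201.7 ] (366, 187, 31, 30) ((380.655151
[... 1479 characters left out ...]
)]
203 [(253, 253, 254), (255, 255, 255), (239, 233, 236), (82, 173, 220), (118, 239, 255), (112, 221, 250), (97, 163, 215), (127, 182, 223), (180, 221, 239), (250, 248, 251)]
204 [(253, 253, 254), (255, 255, 255), (246, 243, 246), (183, 196, 218), (181, 194, 218), (186, 187, 204), (219, 223, 229), (249, 245, 248), (255, 255, 254), (255, 255, 254)]
205 [(253, 253, 254), (254, 254, 254), (255, 255, 255), (255, 255, 255), (255, 255, 255), (255, 255, 255), (255, 255, 255), (255, 255, 255), (255, 254, 254), (253, 253, 254)]
206 [(254, 254, 255), (253, 253, 254), (253, 253, 254), (254, 254, 254), (255, 254, 255), (254, 254, 255), (254, 254, 255), (254, 254, 254), (253, 253, 254), (252, 252, 253)]
```

```bash
python3 - <<'E'
import cv2,numpy as np
t=cv2.imread("pics/top0.png");s=cv2.imread("pics/scene0.png")
a=cv2.resize(t[192:210,370:392],None,fx=18,fy=18,interpolation=cv2.INTER_NEAREST)
b=cv2.resize(s[163:183,261:283],None,fx=18,fy=18,interpolation=cv2.INTER_NEAREST)
o=np.zeros((360,800,3),np.uint8);o[:324,:396]=a;o[:360,402:798]=b
cv2.imwrite("pics/sh.png",o)
E
```

```text
(no output)
```

View pics/sh.png

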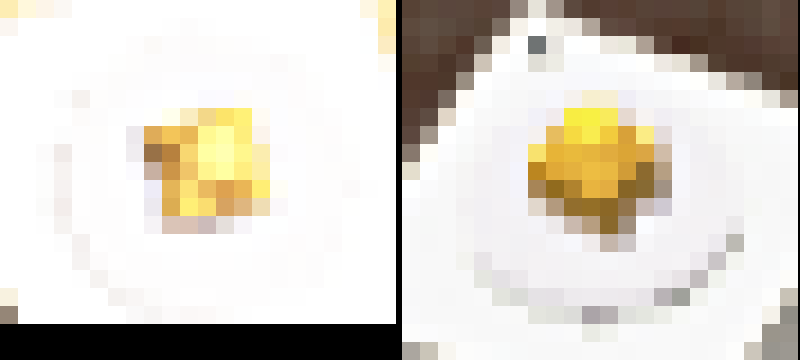

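```bash
python3 - <<'E'
from h import *
np.set_printoptions(precision=4,suppress=True)
mt=onz("top",(296.5,205.5),.004);ms=onz("scene",(329,241),.004)
print("mat",mt,ms)
dt=onz("top",(294.85,200.42),.05);ds=onz("scene",(327.59,233.73),.05);print("hub",dt,ds,tri((327.59,233.73),(294.85,200.42)))
kt=onz("top",(293.6,221.5),.065);ks=onz("scene",(343.75,221.8),.046);print("knob",kt,ks)
d=(kt-dt)[:2];print("t dist",np.linalg.norm(d),np.degrees(np.arctan2(d[1],d[0])));d=(ks-ds)[:2];print("s",np.linalg.norm(d),np.degrees(np.arctan2(d[1],d[0])))
print("shaft",onz("top",(380.97,200.7),.113),onz("scene",(271.18,171.5),.112),tri((271.18,171.5),(380.97,200.7)))
print("gb",onz("top",(380.67,201.67),.098))
# directions
def ang(a,b,z):
    e=onz("top",b,z)-onz("top",a,z);return np.degrees(np.arctan2(e[1],e[0]))%90
for an,c,z in((75.96,(381,200.7),.115),(68.2,(380.7,201.7),.098)):
    r=np.radians(an);print("ang",ang(c,(c[0]+10*np.cos(r),c[1]+10*np.sin(r)),z))
s=arm.read_state();print(s["tcp_pos"],s["eef_rot"])
for n in("top","scene"): print(n,px(n,s["tcp_pos"]))
E
python3 - <<'E'
import cv2
t=cv2.imread("pics/top0.png")
# hub gray mask
import numpy as np
h=cv2.cvtColor(t,cv2.COLOR_BGR2HSV)[185:232,280:312];
m=((h[...,1]<90)&(h[...,2]<130)&(h[...,2]>40)).astype(int)
for y,r in enumerate(m): print(y+185,''.join('#' if v else '.' for v in r))
E
```

```text
mat [0.5493 0.3214 0.004 ] [0.5514 0.3226 0.004 ]
hub [0.5577 0.3235 0.05  ] [0.5555 0.3202 0.05  ] (array([0.5571, 0.3226, 0.0546]), np.float64(0.0011868834126941268))
knob [0.4849 0.3262 0.065 ] [0.485  0.3235 0.046 ]
t dist 0.0728475871743954 177.83156305162694
s 0.0705568113091279 177.28120239525472
shaft [0.5404 0.0479 0.113 ] [0.5423 0.0458 0.112 ] (array([0.5415, 0.0468, 0.1118]), np.float64(0.0025496245533651687))
gb [0.5403 0.047  0.098 ]
ang 11.747116053563218
ang 19.46745436766804
[0.2538 0.5705 0.2304] [-179.8886   -0.0213  156.0031]
top [200.52   296.1766]
scene [463.1565 189.2654]
185 ................................
186 ................................
187 ................................
188 ................................
189 ................................
190 ................................
191 ................................
192 ................................
193 ................................
194 ................................
195 ................................
196 ................................
197 ..........########...#..........
198 ..........###
[... 540 characters left out ...]
3 .............#...#..............
214 .............#...#..............
215 ..............#..#..............
216 .............##..#..............
217 .............##..#..............
218 .................#..............
219 .................#..............
220 .................#..............
221 ................................
222 ................................
223 ................................
224 .................#..............
225 ............#...##..............
226 ................................
227 ................................
228 #...............................
229 ..#...........................##
230 #...#.......................#...
231 ###...#...................#....#
```

The crop confirms the one on the mat: dark square hub, an arm toward the robot and a red knob. Both views put the hub 70–73 mm from the knob and the shaft near (0.541, 0.047). Next I'll check the height of the glass jar on the way.

```bash
python3 - <<'E'
from h import *
np.set_printoptions(precision=4,suppress=True)
print("jar knob",tri((408,212),(226,235)))
for p,z in(((305.5,158),.091),((301,261),.05),((343,261),.019)): print(onz("top",p,z))
s=arm.read_state();R=cv2.Rodrigues(np.array([0,0,np.radians(s["eef_rot"][2])]))[0]@np.diag([1,-1,-1.])
print("tool shift to above hub z.2",1000*R.T@(np.array([.5565,.322,.30])-s["tcp_pos"]))
E
```

```text
jar knob (array([0.4239, 0.5064, 0.2248]), np.float64(0.0002910238727480489))
[0.6904 0.2856 0.091 ]
[0.3582 0.3032 0.05  ]
[0.3587 0.1669 0.019 ]
tool shift to above hub z.2 [-377.5993 -103.8714  -69.5841]
```

```bash
python3 -m pendant '[{"translation":[0,0,-40],"twist":-0.12},{"translation":[0,0,-80],"twist":-0.24},{"translation":[0,0,-115],"twist":-0.375},{"translation":[0,0,-115],"twist":-0.375}]' 66
cat >> h.py <<'E'
def goal(x,y,z,yaw=None):
    s=arm.read_state();w=s["eef_rot"][2]
    R=cv2.Rodrigues(np.array([0,0,np.radians(w)]))[0]@np.diag([1,-1,-1.])
    d=R.T@(np.array([x,y,z])-s["tcp_pos"])*1000
    print("shift mm",np.round(d,1),"len",round(float(np.linalg.norm(d)),1),"twist",None if yaw is None else round(-np.radians((yaw-w+180)%360-180),3),"now",np.round(s["tcp_pos"],4),np.round(s["eef_rot"],2),"F",np.round(s["force"],1),"op",round(s["opening"]*1000,1),"t",round(s["time_s"],2))
E
python3 -c "
from h import *
goal(.5565,.322,.345,177.5)"
```

```text
time_s: 0.43
tcp_pos: [0.2562, 0.5743, 0.3547]
eef_rot: [179.2, 0.5, 177.7]
force: [1.0, 1.1, 0.9]
opening: 0.0663
shift mm [-310.1 -240.1    9.7] len 392.3 twist 0.004 now [0.2562 0.5743 0.3547] [179.24   0.48 177.72] F [1.  1.1 0.9] op 66.3 t 0.43
```

```bash
python3 -m pendant '[{"translation":[-31,-24,0],"twist":0},{"translation":[-62,-48,0],"twist":0},{"translation":[-93,-72,0],"twist":0},{"translation":[-124,-96,0],"twist":0},{"translation":[-155,-120,0],"twist":0}]'
python3 -m pendant '[{"translation":[-31,-24,0],"twist":0},{"translation":[-62,-48,0],"twist":0},{"translation":[-93,-72,0],"twist":0},{"translation":[-124,-96,0],"twist":0},{"translation":[-155,-120,0],"twist":0}]'
python3 -m pendant '[{"translation":[0,0,40],"twist":0},{"translation":[0,0,80],"twist":0},{"translation":[0,0,120],"twist":0},{"translation":[0,0,160],"twist":0},{"translation":[0,0,200],"twist":0}]'
python3 -c "
from h import *
goal(.5565,.322,.018,177.5)"
```

```text
time_s: 0.85
tcp_pos: [0.4044, 0.4429, 0.3457]
eef_rot: [-180.0, -0.0, 177.5]
force: [1.0, -0.1, -0.6]
opening: 0.0661
time_s: 1.27
tcp_pos: [0.5542, 0.3161, 0.3456]
eef_rot: [-180.0, -0.1, 177.5]
force: [0.1, 0.9, -0.1]
opening: 0.066
time_s: 1.68
tcp_pos: [0.5529, 0.3172, 0.1441]
eef_rot: [-180.0, -0.0, 177.4]
force: [0.4, 0.2, -0.2]
opening: 0.066
shift mm [ -3.4   5.  126.1] len 126.3 twist -0.001 now [0.5529 0.3172 0.1441] [-1.7999e+02 -2.0000e-02  1.7743e+02] F [ 0.4  0.2 -0.2] op 66.0 t 1.68
```

```bash
python3 -m pendant '[{"translation":[-3,5,20],"twist":0},{"translation":[-3.4,5,50],"twist":0},{"translation":[-3.4,5,72],"twist":0},{"translation":[-3.4,5,72],"twist":0}]'
python3 - <<'E'
from h import *
goal(.5565,.322,.018,177.5)
t=arm.capture("top");s=arm.capture("scene")
a=cv2.resize(t[170:245,260:340],None,fx=5,fy=5,interpolation=cv2.INTER_CUBIC)
b=cv2.resize(s[195:270,290:370],None,fx=5,fy=5,interpolation=cv2.INTER_CUBIC)
cv2.imwrite("pics/g1.png",np.hstack([a,b])[:,:,::-1])
E
```

```text
time_s: 2.02
tcp_pos: [0.5529, 0.3209, 0.0685]
eef_rot: [-179.7, -0.6, 177.5]
force: [-0.9, -0.0, -1.0]
opening: 0.0657
shift mm [-3.6  1.3 50.5] len 50.7 twist -0.001 now [0.5529 0.3209 0.0685] [-179.74   -0.61  177.46] F [-0.9 -0.  -1. ] op 65.7 t 2.02
```

View pics/g1.png

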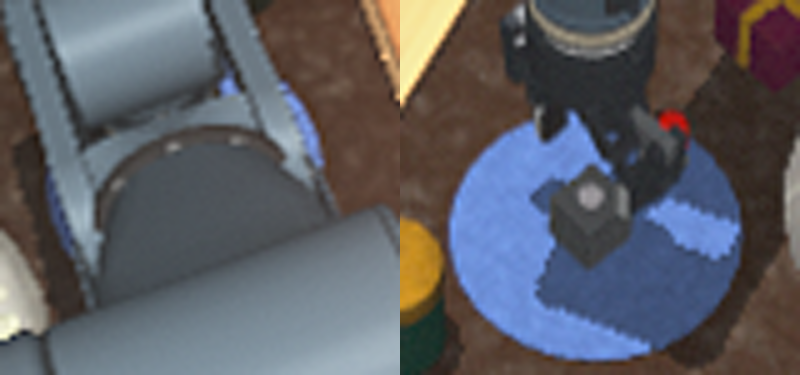

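```bash
python3 -m pendant '[{"translation":[-1,0,20],"twist":0},{"translation":[-1,0,40],"twist":0},{"translation":[-1,0,52],"twist":0},{"translation":[-1,0,52],"twist":0},{"translation":[-1,0,52],"twist":0}]'
python3 -c "
from h import *
goal(.5565,.322,.018,177.5)"
```

```text
time_s: 2.53
tcp_pos: [0.5583, 0.3226, 0.0231]
eef_rot: [180.0, 0.0, 177.5]
force: [0.4, 0.8, 0.1]
opening: 0.066
shift mm [ 1.8 -0.7  5.1] len 5.4 twist -0.0 now [0.5583 0.3226 0.0231] [1.7998e+02 4.0000e-02 1.7749e+02] F [0.4 0.8 0.1] op 66.0 t 2.53
```

```bash
python3 -m pendant '[{"translation":[1,0,4],"twist":0},{"translation":[1,0,4],"twist":0}]'
python3 -m pendant '[{"translation":[0,0,0],"twist":0},{"translation":[0,0,0],"twist":0},{"translation":[0,0,0],"twist":0},{"translation":[0,0,0],"twist":0},{"translation":[0,0,0],"twist":0}]' 20
python3 -m pendant '[{"translation":[0,0,0],"twist":0},{"translation":[0,0,0],"twist":0},{"translation":[0,0,0],"twist":0},{"translation":[0,0,0],"twist":0},{"translation":[0,0,0],"twist":0}]' 20
python3 -m pendant '[{"translation":[0,0,-40],"twist":0},{"translation":[0,0,-80],"twist":0},{"translation":[0,0,-120],"twist":0},{"translation":[0,0,-160],"twist":0},{"translation":[0,0,-160],"twist":0}]'
python3 - <<'E'
from h import *
goal(.541,.047,.18,191.5)
s=arm.capture("scene")
cv2.imwrite("pics/g2.png",cv2.resize(s[140:280,260:420],None,fx=4,fy=4,interpolation=cv2.INTER_CUBIC)[:,:,::-1])
E
```

```text
time_s: 2.7
tcp_pos: [0.5574, 0.3228, 0.0193]
eef_rot: [180.0, 0.1, 177.5]
force: [-0.4, 0.7, 0.7]
opening: 0.0663
time_s: 3.12
tcp_pos: [0.5577, 0.3228, 0.0193]
eef_rot: [180.0, 0.1, 177.5]
force: [-1.3, 0.5, 5.1]
opening: 0.0374
time_s: 3.53
tcp_pos: [0.5577, 0.3228, 0.0193]
eef_rot: [180.0, 0.1, 177.5]
force: [-0.3, 0.2, 5.2]
opening: 0.0374
time_s: 3.95
tcp_pos: [0.5617, 0.3244, 0.1867]
eef_rot: [179.6, 0.8, 177.5]
force: [1.8, 0.5, -0.8]
opening: 0.0371
shift mm [   8.6 -278.     6.7] len 278.2 twist -0.244 now [0.5617 0.3244 0.1867] [179.65   0.84 177.5 ] F [ 1.8  0.5 -0.8] op 37.1 t 3.95
```

View pics/g2.png

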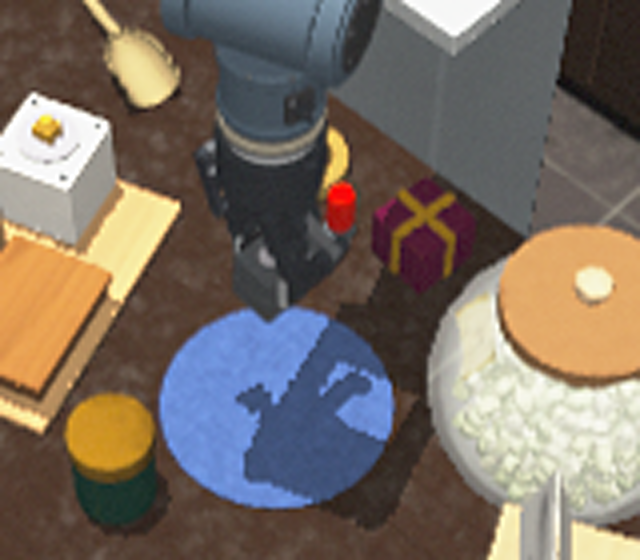

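```bash
python3 -m pendant '[{"translation":[1,-35,0],"twist":-0.05},{"translation":[2,-70,0],"twist":-0.1},{"translation":[3,-105,0],"twist":-0.15},{"translation":[4,-140,0],"twist":-0.2},{"translation":[5,-175,0],"twist":-0.244}]'
python3 -c "
from h import *
goal(.541,.0475,.18,191.5)"
```

```text
time_s: 4.42
tcp_pos: [0.542, 0.1464, 0.176]
eef_rot: [180.0, -0.3, -168.4]
force: [0.9, -0.6, -2.2]
opening: 0.0374
shift mm [ 20.9 -96.6  -4. ] len 98.9 twist 0.003 now [0.542  0.1464 0.176 ] [ 179.97   -0.29 -168.35] F [ 0.9 -0.6 -2.2] op 37.4 t 4.42
```

```bash
python3 -m pendant '[{"translation":[7,-32,0],"twist":0},{"translation":[14,-64,0],"twist":0},{"translation":[20,-95,0],"twist":0},{"translation":[20,-95,0],"twist":0},{"translation":[20,-95,0],"twist":0}]'
cat >> h.py <<'E'
def redblob(im,roi):
    h=cv2.cvtColor(im,cv2.COLOR_RGB2HSV);m=cv2.inRange(h,(0,170,90),(9,255,255));x0,y0,x1,y1=roi
    k=np.zeros_like(m);k[y0:y1,x0:x1]=255;m&=k
    cs=max(cv2.findContours(m,cv2.RETR_EXTERNAL,cv2.CHAIN_APPROX_NONE)[0],key=cv2.contourArea)
    return cv2.contourArea(cs),cv2.minAreaRect(cs),cv2.boundingRect(cs)
E
python3 - <<'E'
from h import *
goal(.541,.0475,.18,191.5)
s=arm.capture("scene");t=arm.capture("top");st=arm.read_state()
zk=st["tcp_pos"][2]-.0153+.042
w=np.radians(st["eef_rot"][2])
for n,im in(("scene",s),("top",t)):
    p=px(n,np.append(st["tcp_pos"][:2]+.07*np.array([np.cos(w),np.sin(w)]),zk)).astype(int);print(n,"expected",p)
    try:
        r=redblob(im,(p[0]-20,p[1]-20,p[0]+20,p[1]+20));print(r);k=onz(n,r[1][0],zk);print("knob",k,"hub est",k[:2]-.07*np.array([np.cos(w),np.sin(w)]),"tcp",st["tcp_pos"])
    except Exception as e: print(e)
a=cv2.resize(s[120:220,215:315],None,fx=4,fy=4,interpolation=cv2.INTER_CUBIC)
b=cv2.resize(t[150:250,330:430],None,fx=4,fy=4,interpolation=cv2.INTER_CUBIC)
cv2.imwrite("pics/g3.png",np.hstack([a,b])[:,:,::-1])
E
```

```text
time_s: 4.83
tcp_pos: [0.5422, 0.0492, 0.1764]
eef_rot: [179.9, -0.2, -168.8]
force: [-0.6, 1.1, -2.0]
opening: 0.037
shift mm [ 1.5 -1.4 -3.6] len 4.1 twist -0.004 now [0.5422 0.0492 0.1764] [ 179.92   -0.23 -168.75] F [-0.6  1.1 -2. ] op 37.0 t 4.83
scene expected [282 140]
(39.5, ((282.0, 137.0), (8.0, 6.0), 90.0), (279, 133, 7, 9))
knob [0.46646265 0.02547265 0.20357698] hub est [0.53507061 0.03936323] tcp [0.54237648 0.05120561 0.17687698]
top expected [389 217]
max() iterable argument is empty
```

View pics/g3.png

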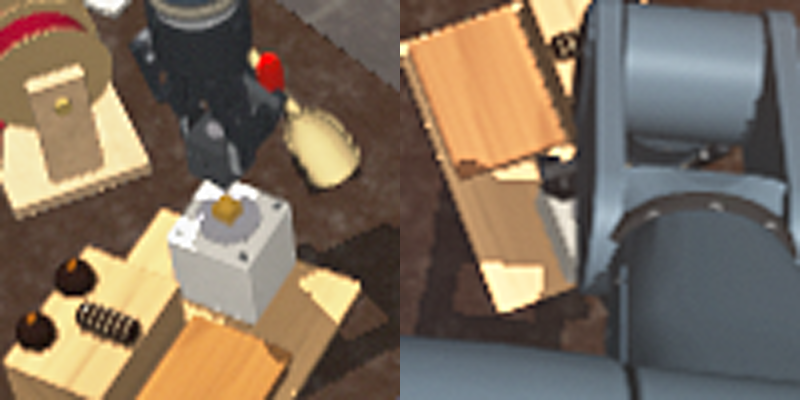

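```bash
python3 -m pendant '[{"translation":[1,-3,15],"twist":0},{"translation":[1,-3,31],"twist":0},{"translation":[1,-3,31],"twist":0},{"translation":[1,-3,31],"twist":0},{"translation":[1,-3,31],"twist":0}]'
python3 - <<'E'
from h import *
goal(.542,.048,.143,191.5)
s=arm.capture("scene")
cv2.imwrite("pics/g4.png",cv2.resize(s[130:200,235:315],None,fx=7,fy=7,interpolation=cv2.INTER_CUBIC)[:,:,::-1])
goal(.542,.048,.143,191.5)
E
```

```text
time_s: 5.35
tcp_pos: [0.5433, 0.0487, 0.1474]
eef_rot: [180.0, -0.0, -168.4]
force: [0.4, -0.9, -1.4]
opening: 0.0374
shift mm [ 1.4 -0.4  4.4] len 4.7 twist 0.001 now [0.5433 0.0487 0.1474] [ 179.99   -0.   -168.44] F [ 0.4 -0.9 -1.4] op 37.4 t 5.35
shift mm [ 1.7 -0.1  4.8] len 5.1 twist 0.001 now [0.5436 0.0484 0.1478] [-1.7998e+02  6.0000e-02 -1.6846e+02] F [ 0.4  0.8 -1.7] op 37.5 t 5.4
```

View pics/g4.png

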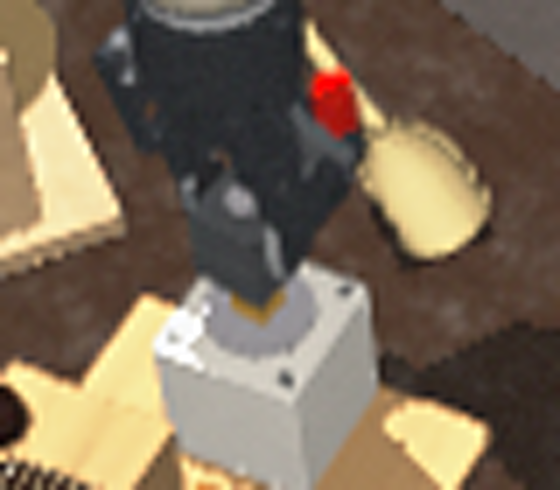

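```bash
python3 - <<'E'
from h import *
im=cv2.cvtColor(arm.capture("scene"),cv2.COLOR_RGB2GRAY)
r=im[152:167,262:277].astype(int);print(r)
E
python3 - <<'E'
from h import *
for uv in((269.3,159.3),(268.8,158.8)): print(onz("scene",uv,.1785))
E
```

```text
[[ 40  49  47  83  64  64  45  46  46  44  46  41  46  50  45]
 [ 40  46  44  63  41  71  47  45  47  43  43  50  48  44  43]
 [ 49  39  42  33  51  73  55  46  45  43  47  48  46  45  42]
 [ 78  39  35  44  68  76  60  42  40  43  46  44  46  49  44]
 [ 91  36  42  66  74  91 106  73  52  40  45  41  54  55  46]
 [ 66  43  65  75  78 124 154 130  99  38  41  46  48  49  46]
 [ 82  61  77  73  78 129 150 152 154  54  41  43  43  49  48]
 [ 80  76  76  75  75 107 144 145 139  86  41  45  44  40  45]
 [ 74  76  75  76  73  75 111 113  95  79  40  42  44  45  47]
 [ 61  71  76  75  75  71  72  68  72  71  63  48  43  44  42]
 [ 64  63  63  71  76  74  76  74  71  76  93  90  56  40  43]
 [ 66  64  64  62  65  70  72  75  75  73  94 133  86  40  40]
 [ 71  64  64  63  65  65  64  75  71  64  72 132 105  42  44]
 [ 69  66  67  63  66  64  66  64  65  56  63 134 121  39  43]
 [ 66  65  63  66  68  65  67  61  63  56  62 130 123  44  39]]
[0.54518657 0.04942362 0.1785    ]
[0.54491919 0.04671482 0.1785    ]
```

```bash
python3 -m pendant '[{"translation":[2,0.4,3],"twist":0},{"translation":[2,0.4,7],"twist":0},{"translation":[2,0.4,11],"twist":0},{"translation":[2,0.4,13],"twist":0},{"translation":[2,0.4,13],"twist":0}]'
python3 -m pendant '[{"translation":[0,0,2],"twist":0},{"translation":[0,0,4],"twist":0},{"translation":[0,0,6],"twist":0},{"translation":[0,0,6],"twist":0},{"translation":[0,0,6],"twist":0}]'
python3 -c "
from h import *
goal(.5415,.048,.1153,191.5)"
```

```text
time_s: 5.87
tcp_pos: [0.5407, 0.0476, 0.1337]
eef_rot: [180.0, -0.1, -168.5]
force: [0.5, 0.1, -2.9]
opening: 0.0372
time_s: 6.28
tcp_pos: [0.5411, 0.0477, 0.1282]
eef_rot: [180.0, -0.0, -168.5]
force: [-0.3, -0.5, -0.6]
opening: 0.037
shift mm [-0.5  0.3 12.9] len 12.9 twist -0.001 now [0.5411 0.0477 0.1282] [ 1.7999e+02 -2.0000e-02 -1.6853e+02] F [-0.3 -0.5 -0.6] op 37.0 t 6.28
```

```bash
python3 -m pendant '[{"translation":[0,0,2],"twist":0},{"translation":[0,0,4],"twist":0},{"translation":[0,0,4],"twist":0}]'
python3 -m pendant '[{"translation":[0,0,3],"twist":0},{"translation":[0,0,5],"twist":0},{"translation":[0,0,7],"twist":0},{"translation":[0,0,7],"twist":0}]'
python3 -c "
from h import *
goal(.5415,.048,.1153,191.5)"
```

```text
time_s: 6.53
tcp_pos: [0.5409, 0.0477, 0.124]
eef_rot: [180.0, -0.0, -168.5]
force: [-0.7, 0.7, -1.8]
opening: 0.0374
time_s: 6.87
tcp_pos: [0.5408, 0.0477, 0.1168]
eef_rot: [180.0, -0.1, -168.5]
force: [-0.5, -0.8, -3.1]
opening: 0.0372
shift mm [-0.7  0.2  1.5] len 1.7 twist -0.001 now [0.5408 0.0477 0.1168] [ 1.7998e+02 -5.0000e-02 -1.6853e+02] F [-0.5 -0.8 -3.1] op 37.2 t 6.87
```

```bash
python3 -m pendant '[{"translation":[0,0,1.5],"twist":0},{"translation":[0,0,1.5],"twist":0}]'
python3 -m pendant '[{"translation":[0,0,0],"twist":0},{"translation":[0,0,0],"twist":0},{"translation":[0,0,0],"twist":0},{"translation":[0,0,0],"twist":0},{"translation":[0,0,0],"twist":0}]' 66
python3 -m pendant '[{"translation":[0,0,-30],"twist":0},{"translation":[0,0,-65],"twist":0},{"translation":[0,0,-100],"twist":0},{"translation":[0,0,-100],"twist":0}]'
python3 - <<'E'
from h import *
goal(.5415,.048,.21,191.5)
s=arm.capture("scene")
cv2.imwrite("pics/g5.png",cv2.resize(s[120:240,205:345],None,fx=5,fy=5,interpolation=cv2.INTER_CUBIC)[:,:,::-1])
im=cv2.cvtColor(s,cv2.COLOR_RGB2GRAY)
print(redblob(s,(262,140,310,185)))
E
```

```text
time_s: 7.03
tcp_pos: [0.5411, 0.0477, 0.1156]
eef_rot: [180.0, -0.0, -168.5]
force: [0.8, -0.8, -2.3]
opening: 0.037
time_s: 7.45
tcp_pos: [0.5413, 0.0476, 0.1161]
eef_rot: [-180.0, 0.0, -168.5]
force: [-0.6, -0.2, -0.2]
opening: 0.0657
time_s: 7.78
tcp_pos: [0.5456, 0.0473, 0.2224]
eef_rot: [-179.8, 0.8, -168.5]
force: [0.8, -0.4, 0.6]
opening: 0.0661
shift mm [ 3.9  1.5 12.4] len 13.1 twist -0.0 now [0.5456 0.0473 0.2224] [-179.75    0.76 -168.51] F [ 0.8 -0.4  0.6] op 66.1 t 7.78
(48.0, ((283.0, 151.5), (11.0, 6.0), 90.0), (280, 146, 7, 12))
```

View pics/g5.png

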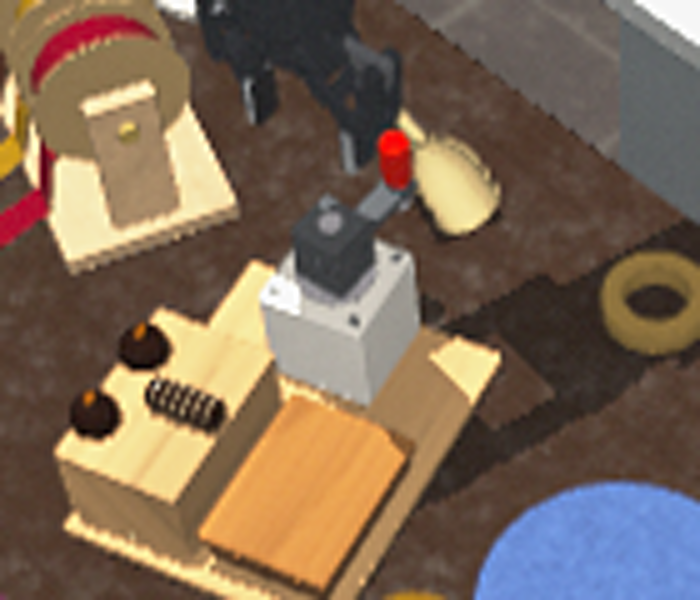

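```bash
python3 - <<'E'
from h import *
np.set_printoptions(precision=4,suppress=True)
T=lambda p:(262+p[0]/5-.5+.1,135+p[1]/5-.4);S=lambda p:(215+p[0]/5-.4,155+p[1]/5-.4)
pt=[(350,135),(490,88),(545,250),(412,300)];ps=[(275,412),(150,360),(245,222),(365,268)]
st=[(497,58),(628,12),(692,187),(570,235)];ss=[(125,325),(8,275),(110,132),(228,185)]
P=np.array([tri(S(b),T(a))[0] for a,b in zip(pt,ps)]);Q=np.array([tri(S(b),T(a))[0] for a,b in zip(st,ss)])
print(P,P.mean(0));print(Q,Q.mean(0))
for X in(P,Q):
    e=X[0]-X[3]+X[1]-X[2];print(np.degrees(np.arctan2(e[1],e[0])))
print("hub",onz("scene",(271.2,164.0),.146),"knob",onz("scene",(283,152),.142))
E
```

```text
[[0.6908 0.199  0.0473]
 [0.7215 0.1065 0.0419]
 [0.608  0.0722 0.0481]
 [0.5764 0.1593 0.0494]] [0.6492 0.1342 0.0467]
[[ 0.7289  0.1035  0.0863]
 [ 0.7579  0.0182  0.0855]
 [ 0.639  -0.0199  0.09  ]
 [ 0.6094  0.06    0.0794]] [0.6838 0.0405 0.0853]
18.001841510096163
18.897288785129195
hub [0.5377 0.0455 0.146 ] knob [0.4737 0.0315 0.142 ]
```

```bash
python3 -m pendant '[{"translation":[35,0,0],"twist":0},{"translation":[71,0,0],"twist":0},{"translation":[71,0,40],"twist":0},{"translation":[71,0,75],"twist":0},{"translation":[71,0,84],"twist":0}]'
python3 -m pendant '[{"translation":[0,0,0],"twist":0},{"translation":[0,0,0],"twist":0},{"translation":[0,0,0],"twist":0}]'
python3 -c "
from h import *
goal(.4717,.0336,.131,191.5)"
```

```text
time_s: 8.25
tcp_pos: [0.4674, 0.0339, 0.1282]
eef_rot: [179.8, -0.5, -168.6]
force: [-0.6, 0.7, 0.5]
opening: 0.066
time_s: 8.5
tcp_pos: [0.4728, 0.0334, 0.1325]
eef_rot: [-180.0, 0.1, -168.5]
force: [0.2, 0.3, 0.8]
opening: 0.0659
shift mm [1.  0.4 1.5] len 1.9 twist -0.0 now [0.4728 0.0334 0.1325] [-1.7996e+02  9.0000e-02 -1.6852e+02] F [0.2 0.3 0.8] op 65.9 t 8.5
```

```bash
python3 -m pendant '[{"translation":[0,0,0],"twist":0},{"translation":[0,0,0],"twist":0},{"translation":[0,0,0],"twist":0},{"translation":[0,0,0],"twist":0},{"translation":[0,0,0],"twist":0}]' 12
python3 -m pendant '[{"translation":[0,0,0],"twist":0},{"translation":[0,0,0],"twist":0}]' 12
python3 - <<'E'
from h import *
goal(.4717,.0336,.131,191.5)
for c in range(6):
    a0=c*1.0
    print(c,[[round(70*(np.cos(a0+.2*k)-np.cos(a0)),1),round(70*(np.sin(a0+.2*k)-np.sin(a0)),1)] for k in range(1,6)])
E
```

```text
time_s: 8.92
tcp_pos: [0.4718, 0.0335, 0.1324]
eef_rot: [-180.0, 0.0, -168.5]
force: [-1.5, -0.3, 2.9]
opening: 0.0202
time_s: 9.08
tcp_pos: [0.4716, 0.0335, 0.1321]
eef_rot: [-180.0, 0.0, -168.5]
force: [-1.4, -1.2, 2.7]
opening: 0.0196
shift mm [-0.1  0.1  1.1] len 1.2 twist -0.0 now [0.4716 0.0335 0.1321] [-1.7998e+02  2.0000e-02 -1.6852e+02] F [-1.4 -1.2  2.7] op 19.6 t 9.08
0 [[np.float64(-1.4), np.float64(13.9)], [np.float64(-5.5), np.float64(27.3)], [np.float64(-12.2), np.float64(39.5)], [np.float64(-21.2), np.float64(50.2)], [np.float64(-32.2), np.float64(58.9)]]
1 [[np.float64(-12.5), np.float64(6.3)], [np.float64(-25.9), np.float64(10.1)], [np.float64(-39.9), np.float64(11.1)], [np.float64(-53.7), np.float64(9.3)], [np.float64(-67.0), np.float64(4.7)]]
2 [[np.float64(-12.1), np.float64(-7.1)], [np.float64(-22.5), np.float64(-16.4)], [np.float64(-30.9), np.float64(-27.6)], [np.float64(-36.8), np.float64(-40.2)], [np.float64(-40.2), np.float64(-53.8)]]
3 [[np.float64(-0.6), np.float64(-14.0)], [np.float64(1.6), np.float64(-27.8)], [np.float64(6.5), np.float64(-40.9)], [np.float64(13.9), np.float64(-52.7)], [np.float64(23.5), np.float64(-62.9)]]
4 [[np.float64(11.4), np.float64(-8.0)], [np.float64(24.2), np.float64(-13.6)], [np.float64(37.9), np.float64(-16.6)], [np.float64(51.9), np.float64(-16.8)], [np.float64(65.6), np.float64(-14.1)]]
5 [[np.float64(12.9), np.float64(5.3)], [np.float64(24.6), np.float64(13.0)], [np.float64(34.4), np.float64(22.9)], [np.float64(42.1), np.float64(34.6)], [np.float64(47.4), np.float64(47.6)]]
```

```bash
python3 - <<'E'
from h import *
s=arm.capture("scene")
cv2.imwrite("pics/g6.png",cv2.resize(s[110:210,220:330],None,fx=5,fy=5,interpolation=cv2.INTER_CUBIC)[:,:,::-1])
E
```

```text
(no output)
```

View pics/g6.png

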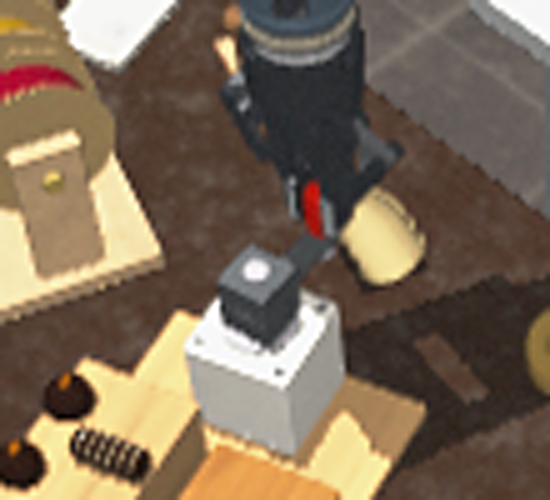

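The knob, at about (282,151) in the scene picture, is between the pads and the hub is seated on the collar. I'll start winding.

```bash
python3 -m pendant '[{"translation":[-1.4,13.9,0],"twist":0},{"translation":[-5.5,27.3,0],"twist":0},{"translation":[-12.2,39.5,0],"twist":0},{"translation":[-21.2,50.2,0],"twist":0},{"translation":[-32.2,58.9,0],"twist":0}]'
python3 -c "
from h import *
goal(.5406,.0476,.131,191.5)"
```

```text
time_s: 9.55
tcp_pos: [0.4926, 0.0976, 0.1322]
eef_rot: [-179.9, 0.1, -168.5]
force: [1.8, -4.8, 1.0]
opening: 0.0199
shift mm [-37.1 -58.6   1.2] len 69.3 twist 0.001 now [0.4926 0.0976 0.1322] [-1.7987e+02  1.2000e-01 -1.6845e+02] F [ 1.8 -4.8  1. ] op 19.9 t 9.55
```

```bash
python3 -m pendant '[{"translation":[-12.5,6.3,0],"twist":0},{"translation":[-25.9,10.1,0],"twist":0},{"translation":[-39.9,11.1,0],"twist":0},{"translation":[-53.7,9.3,0],"twist":0},{"translation":[-67.0,4.7,0],"twist":0}]'
python3 -m pendant '[{"translation":[-12.1,-7.1,0],"twist":0},{"translation":[-22.5,-16.4,0],"twist":0},{"translation":[-30.9,-27.6,0],"twist":0},{"translation":[-36.8,-40.2,0],"twist":0},{"translation":[-40.2,-53.8,0],"twist":0}]'
python3 - <<'E'
from h import *
goal(.5406,.0476,.131,191.5)
s=arm.capture("scene")
cv2.imwrite("pics/g7.png",cv2.resize(s[110:230,205:345],None,fx=5,fy=5,interpolation=cv2.INTER_CUBIC)[:,:,::-1])
E
```

```text
time_s: 9.97
tcp_pos: [0.5556, 0.116, 0.132]
eef_rot: [-180.0, -0.2, -168.5]
force: [-3.3, -0.6, 6.0]
opening: 0.0199
time_s: 10.38
tcp_pos: [0.6079, 0.0708, 0.1322]
eef_rot: [180.0, 0.2, -168.5]
force: [0.6, 2.4, 2.9]
opening: 0.0199
shift mm [70.5 -9.3  1.2] len 71.2 twist -0.0 now [0.6079 0.0708 0.1322] [ 1.7998e+02  1.5000e-01 -1.6850e+02] F [0.6 2.4 2.9] op 19.9 t 10.38
```

View pics/g7.png

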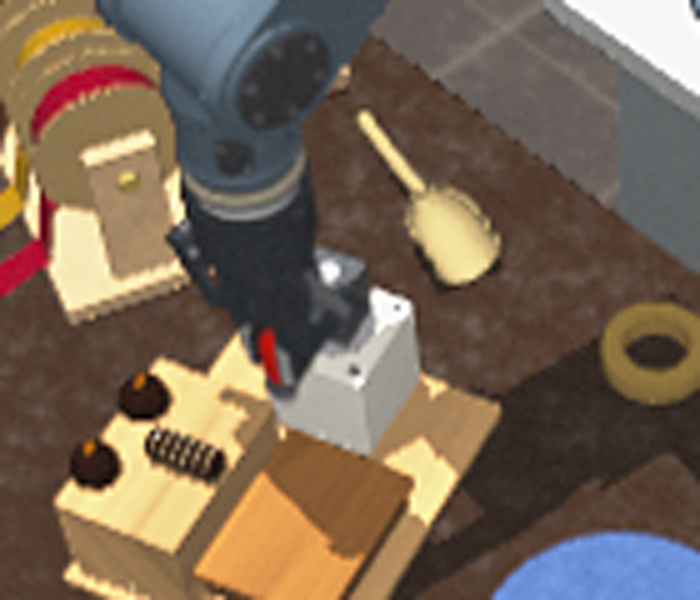

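```bash
python3 -m pendant '[{"translation":[-0.6,-14.0,0],"twist":0},{"translation":[1.6,-27.8,0],"twist":0},{"translation":[6.5,-40.9,0],"twist":0},{"translation":[13.9,-52.7,0],"twist":0},{"translation":[23.5,-62.9,0],"twist":0}]'
python3 -m pendant '[{"translation":[11.4,-8.0,0],"twist":0},{"translation":[24.2,-13.6,0],"twist":0},{"translation":[37.9,-16.6,0],"twist":0},{"translation":[51.9,-16.8,0],"twist":0},{"translation":[65.6,-14.1,0],"twist":0}]'
python3 - <<'E'
from h import *
goal(.5406,.0476,.131,191.5)
s=arm.capture("scene")
cv2.imwrite("pics/g8.png",cv2.resize(s[110:230,205:345],None,fx=5,fy=5,interpolation=cv2.INTER_CUBIC)[:,:,::-1])
E
```

```text
time_s: 10.85
tcp_pos: [0.5963, 0.0026, 0.1323]
eef_rot: [-179.9, 0.1, -168.6]
force: [1.8, 2.2, 5.8]
opening: 0.0201
time_s: 11.27
tcp_pos: [0.5337, -0.0234, 0.1322]
eef_rot: [180.0, 0.1, -168.7]
force: [3.9, 5.2, 4.1]
opening: 0.0199
shift mm [-20.7  68.3   1.2] len 71.4 twist -0.003 now [ 0.5337 -0.0234  0.1322] [ 1.7998e+02  1.1000e-01 -1.6867e+02] F [3.9 5.2 4.1] op 19.9 t 11.27
```

View pics/g8.png

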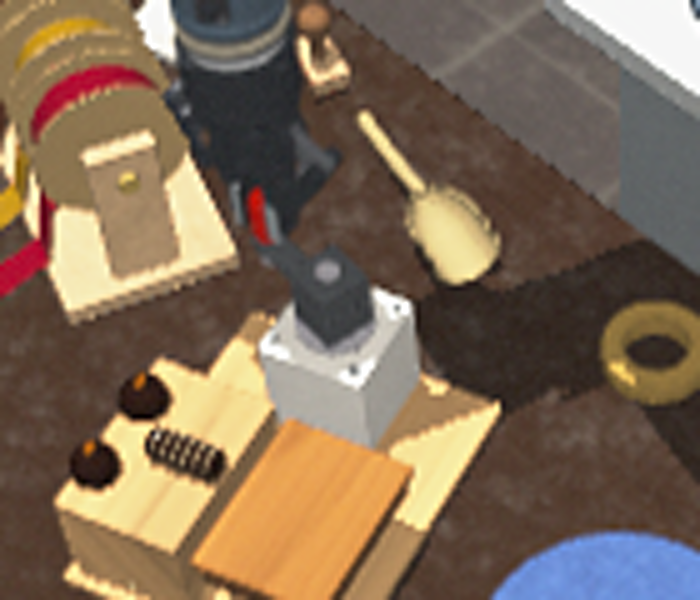

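```bash
python3 -m pendant '[{"translation":[12.9,5.3,0],"twist":0},{"translation":[24.6,13.0,0],"twist":0},{"translation":[34.4,22.9,0],"twist":0},{"translation":[42.1,34.6,0],"twist":0},{"translation":[42.1,34.6,0],"twist":0}]'
python3 - <<'E'
from h import *
goal(.5406,.0476,.131,191.5)
s=arm.capture("scene");t=arm.capture("top")
a=cv2.resize(s[150:250,210:310],None,fx=4,fy=4,interpolation=cv2.INTER_CUBIC)
b=cv2.resize(t[130:230,325:425],None,fx=4,fy=4,interpolation=cv2.INTER_CUBIC)
cv2.imwrite("pics/g9.png",np.hstack([a,b])[:,:,::-1])
E
```

```text
time_s: 11.73
tcp_pos: [0.4843, 0.0045, 0.1318]
eef_rot: [179.9, 0.0, -168.6]
force: [3.7, 2.4, 2.4]
opening: 0.02
shift mm [-63.7  31.1   0.8] len 70.9 twist -0.001 now [0.4843 0.0045 0.1318] [ 1.7992e+02  2.0000e-02 -1.6858e+02] F [3.7 2.4 2.4] op 20.0 t 11.73
```

View pics/g9.png

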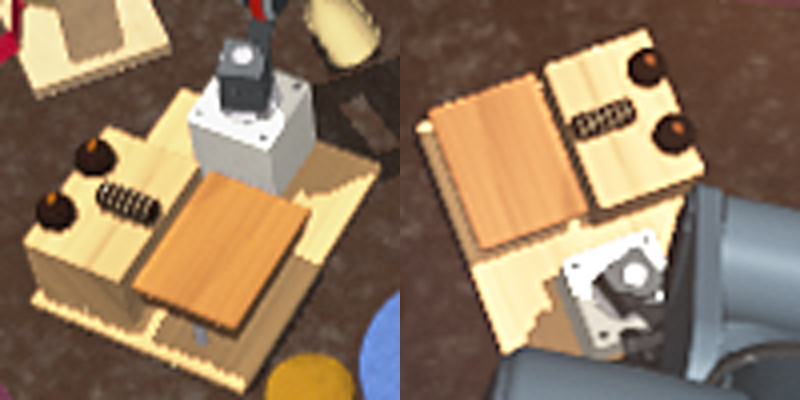

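```bash
python3 - <<'E'
from h import *
np.set_printoptions(precision=4,suppress=True)
s=arm.capture("scene");t=arm.capture("top")
cv2.imwrite("pics/L_s.png",s[:,:,::-1]);cv2.imwrite("pics/L_t.png",t[:,:,::-1])
hs=cv2.cvtColor(s,cv2.COLOR_RGB2HSV);ht=cv2.cvtColor(t,cv2.COLOR_RGB2HSV)
print("scene plat",hs[215,265],"step",hs[205,232],"top plat",ht[170,350],"step",ht[175,380])
def quad(h,seed,roi,lo,hi):
    m=cv2.inRange(h,lo,hi);k=np.zeros_like(m);x0,y0,x1,y1=roi;k[y0:y1,x0:x1]=255;m&=k
    m=cv2.morphologyEx(m,cv2.MORPH_OPEN,np.ones((3,3),np.uint8))
    c=max(cv2.findContours(m,cv2.RETR_EXTERNAL,cv2.CHAIN_APPROX_NONE)[0],key=cv2.contourArea)
    return cv2.contourArea(c),cv2.approxPolyDP(c,4,True)[:,0].tolist()
print(quad(hs,0,(235,185,295,240),(8,120,160),(17,255,255)))
print(quad(ht,0,(325,140,378,200),(8,120,140),(17,255,255)))
E
```

```text
scene plat [ 16 166 228] step [ 23  94 246] top plat [ 14 144 233] step [ 24  75 253]
(875.0, [[261, 194], [245, 222], [269, 230], [285, 202]])
(1017.0, [[356, 149], [332, 157], [344, 191], [371, 183]])
```

```bash
python3 - <<'E'
from h import *
np.set_printoptions(precision=4,suppress=True)
p=tri((265,212),(350.75,170));q=tri((238.7,200.6),(380.85,158.85));print(p,q)
# before
T=lambda p:(262+p[0]/5-.4,135+p[1]/5-.4)
# plane-consistency: with platform at z=.085 do the two views agree, and is width 94?
for z in(.075,.08,.085,.09): print(z,onz("scene",(265,212),z)[:2]-onz("top",(350.75,170),z)[:2], onz("scene",(238.7,200.6),z)[:2]-onz("top",(380.85,158.85),z)[:2])
E
python3 - <<'E'
import cv2
s=cv2.imread("pics/L_s.png")
cv2.imwrite("pics/L1.png",cv2.resize(s[180:240,210:290],None,fx=10,fy=10,interpolation=cv2.INTER_CUBIC))
E
```

```text
(array([0.6511, 0.1372, 0.0819]), np.float64(0.0029131654580582616)) (array([0.6842, 0.0412, 0.0842]), np.float64(0.004168162536865462))
0.075 [-0.0028 -0.0061] [-0.0086 -0.0013]
0.08 [ 0.0005 -0.0034] [-0.0052  0.0014]
0.085 [ 0.0038 -0.0007] [-0.0019  0.004 ]
0.09 [0.0071 0.0019] [0.0014 0.0067]
```

View pics/L1.png

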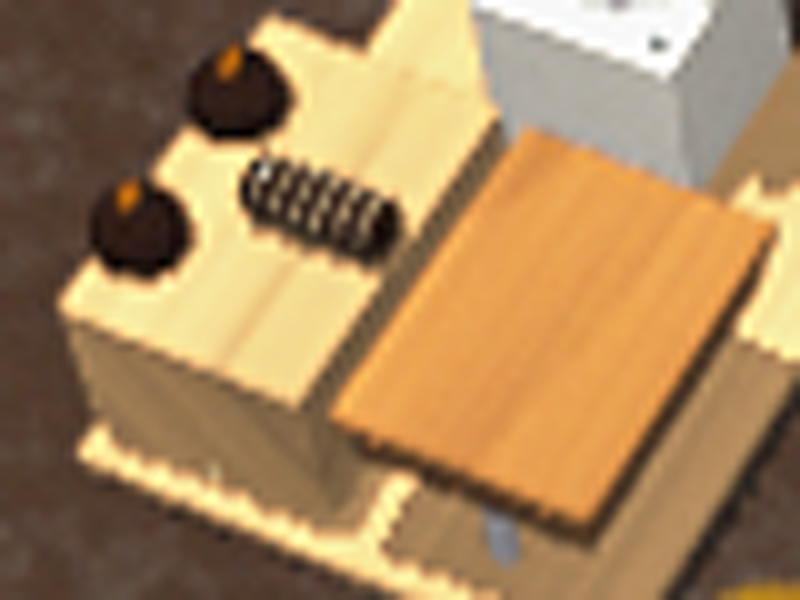

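```bash
python3 -m pendant '[{"translation":[2.3,4.8,0],"twist":0},{"translation":[4.2,9.7,0],"twist":0},{"translation":[4.2,9.7,0],"twist":0},{"translation":[4.2,9.7,0],"twist":0}]'
python3 -c "
from h import *
goal(.5406,.0476,.131,191.5)"
python3 -m pendant '[{"translation":[0,0,0],"twist":0},{"translation":[0,0,0],"twist":0},{"translation":[0,0,0],"twist":0},{"translation":[0,0,0],"twist":0},{"translation":[0,0,0],"twist":0}]' 66
python3 -m pendant '[{"translation":[0,0,-30],"twist":0},{"translation":[0,0,-60],"twist":0},{"translation":[0,0,-85],"twist":0},{"translation":[0,0,-85],"twist":0}]'
python3 - <<'E'
from h import *
goal(.5406,.0476,.131,191.5)
s=arm.capture("scene");cv2.imwrite("pics/R_s.png",s[:,:,::-1])
cv2.imwrite("pics/R1.png",cv2.resize(s[130:240,205:345],None,fx=5,fy=5,interpolation=cv2.INTER_CUBIC)[:,:,::-1])
print(redblob(s,(250,130,310,185)))
E
```

```text
time_s: 12.27
tcp_pos: [0.4798, 0.012, 0.1318]
eef_rot: [180.0, -0.0, -168.5]
force: [2.0, 0.5, 2.9]
opening: 0.0196
shift mm [-66.7  22.7   0.8] len 70.4 twist -0.0 now [0.4798 0.012  0.1318] [ 1.8000e+02 -1.0000e-02 -1.6851e+02] F [2.  0.5 2.9] op 19.6 t 12.27
time_s: 12.68
tcp_pos: [0.4794, 0.0119, 0.1315]
eef_rot: [180.0, -0.1, -168.5]
force: [0.4, 0.3, -0.1]
opening: 0.0661
time_s: 13.02
tcp_pos: [0.4829, 0.0113, 0.2211]
eef_rot: [-179.8, 0.5, -168.5]
force: [0.7, -0.1, 0.0]
opening: 0.0658
shift mm [-63.7  24.1  90.1] len 112.9 twist -0.0 now [0.4829 0.0113 0.2211] [-179.78    0.49 -168.52] F [ 0.7 -0.1  0. ] op 65.8 t 13.02
(46.5, ((277.0, 149.0), (10.0, 6.0), 90.0), (274, 144, 7, 11))
```

View pics/R1.png

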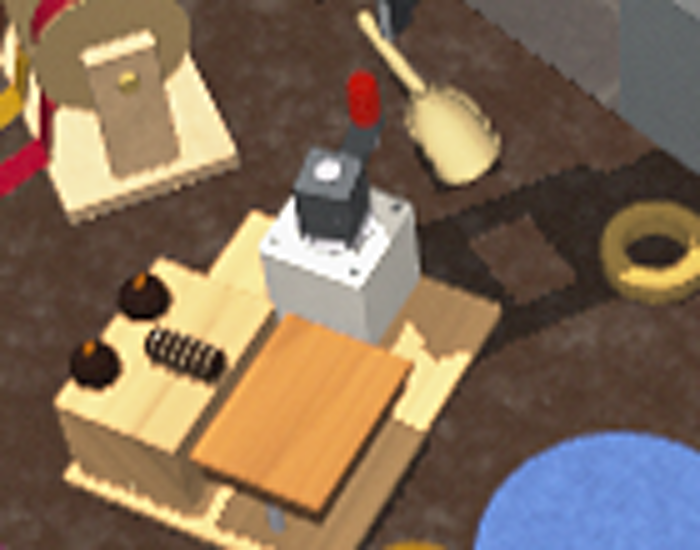

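```bash
python3 - <<'E'
from h import *
h=onz("scene",(270.0,163.6),.146);k=onz("scene",(277,149.5),.142);d=(k-h)[:2];print(h,k,np.linalg.norm(d),np.degrees(np.arctan2(d[1],d[0]))%360)
goal(.5403,.0476,.215,210.2)
E
```

```text
[0.53932308 0.04145478 0.146     ] [0.48028725 0.00908741 0.142     ] 0.06732663940820303 208.73447871785592
shift mm [-64.7  23.7   4.1] len 69.0 twist -0.327 now [0.4816 0.0115 0.2191] [-179.86    0.3  -168.52] F [-0.   0.3  0.2] op 65.6 t 13.07
```

```bash
python3 - <<'E'
from h import *
s=cv2.imread("pics/R_s.png").astype(int).max(2)
print(s[156:172,262:280])
r=s[160:169,265:276];w=np.clip(r-140,0,None);ys,xs=np.mgrid[160:169,265:276];c=((xs*w).sum()/w.sum(),(ys*w).sum()/w.sum());print(c,onz("scene",c,.146))
E
```

```text
[[ 83  85  84  86  84  90  88  88  92  96 100  95  80  81  77  77  77  76]
 [ 88  91  86  85  86  89  95  92  89  95  94  84  74  76  74  74  77  75]
 [ 90  84  83  90  93  88  94  87  83  88  87  76  78  76  74  77  75  73]
 [ 90  84  85  95  96  99 105  95  91  84  74  71  77  77  75  77  78  76]
 [ 89  88  85  92 101 138 142 119 110 101  87 101  88  77  75  71  65  78]
 [ 86  89  87  91 114 131 127 127 156 139 127 136 117 103  93  66  59  82]
 [ 86  92  91  93 138 132 147 195 226 206 186 124 127 131 132  71  63  84]
 [ 91  91  90 103 133 136 206 250 247 250 254 123 129 131 136  71  78  87]
 [ 93  90  91 124 131 141 234 249 246 249 243 119 130 134 125  50  69  85]
 [ 94  89 100 137 132 131 195 239 241 237 177 124 132 131  79  54  73  83]
 [ 88  88 125 140 134 131 128 127 141 104 126 126 129 125  50  57  66  86]
 [ 79  83 133 130 131 135 134 131 131 130 131 131 133 104  55  57  66 123]
 [ 78  59  75  93 111 122 122 125 125 134 135 134 127  55  57  59  75 176]
 [ 98 179  63  66  66  62  66  81  90 114 121 122 111  51  57  53  73 178]
 [167 255  59  66  72  65  69  66  66  65  64  66  63  54  57  52  72 171]
 [255 255  54  65  68  70  69  67  70  66  68  67  65  57  58  54  74 161]]
(np.float64(270.0931054802593), np.float64(163.59222156747202)) [0.53908871 0.04164522 0.146     ]
```

```bash
python3 -c "
from h import *
goal(.5388,.0455,.215,209.7)"
```

```text
shift mm [-62.8  21.9   4.1] len 66.6 twist -0.318 now [0.4816 0.0115 0.2191] [-179.86    0.3  -168.52] F [-0.   0.3  0.2] op 65.6 t 13.07
```

```bash
python3 -m pendant '[{"translation":[-32,10.5,0],"twist":-0.11},{"translation":[-64.5,21.3,0],"twist":-0.22},{"translation":[-64.5,21.3,0],"twist":-0.318},{"translation":[-64.5,21.3,0],"twist":-0.318},{"translation":[-64.5,21.3,0],"twist":-0.318}]'
python3 -c "
from h import *
goal(.5388,.0455,.116,209.7)"
```

```text
time_s: 13.48
tcp_pos: [0.5374, 0.0458, 0.2151]
eef_rot: [179.9, -0.2, -150.4]
force: [0.1, 0.4, 0.1]
opening: 0.066
shift mm [-1.  -0.9 99.1] len 99.2 twist -0.002 now [0.5374 0.0458 0.2151] [ 179.86   -0.21 -150.43] F [0.1 0.4 0.1] op 66.0 t 13.48
```

```bash
python3 -m pendant '[{"translation":[-1,-0.5,35],"twist":0},{"translation":[-1,-0.5,70],"twist":0},{"translation":[-1,-0.5,98],"twist":0},{"translation":[-1,-0.5,98],"twist":0},{"translation":[-1,-0.5,98],"twist":0}]'
python3 -m pendant '[{"translation":[0,0,0],"twist":0},{"translation":[0,0,0],"twist":0},{"translation":[0,0,0],"twist":0},{"translation":[0,0,0],"twist":0},{"translation":[0,0,0],"twist":0}]' 20
python3 -m pendant '[{"translation":[0,0,0],"twist":0},{"translation":[0,0,0],"twist":0},{"translation":[0,0,0],"twist":0}]' 20
python3 -c "
from h import *
goal(.5388,.0455,.116,209.7)"
```

```text
time_s: 13.9
tcp_pos: [0.5378, 0.0454, 0.1174]
eef_rot: [179.8, -0.3, -150.4]
force: [-0.2, 0.2, -0.1]
opening: 0.066
time_s: 14.32
tcp_pos: [0.5411, 0.0459, 0.121]
eef_rot: [-179.9, 0.2, -150.3]
force: [-0.8, 2.5, 6.7]
opening: 0.0372
time_s: 14.57
tcp_pos: [0.5411, 0.0459, 0.121]
eef_rot: [-179.9, 0.2, -150.3]
force: [-1.1, 1.8, 6.8]
opening: 0.037
shift mm [2.2 0.7 5. ] len 5.5 twist -0.0 now [0.5411 0.0459 0.121 ] [-1.7990e+02  1.7000e-01 -1.5032e+02] F [-1.1  1.8  6.8] op 37.0 t 14.57
```

```bash
python3 -m pendant '[{"translation":[0,0,-4],"twist":0},{"translation":[0,0,-10],"twist":0},{"translation":[0,0,-18],"twist":0},{"translation":[0,0,-30],"twist":0},{"translation":[0,0,-55],"twist":0}]'
python3 -m pendant '[{"translation":[0,0,-20],"twist":0},{"translation":[0,0,-20],"twist":0},{"translation":[0,0,-20],"twist":0}]'
python3 - <<'E'
from h import *
goal(.570,.334,.19,209.7)
s=arm.capture("scene");t=arm.capture("top")
a=cv2.resize(s[130:230,205:305],None,fx=4,fy=4,interpolation=cv2.INTER_CUBIC)
b=cv2.resize(t[130:230,325:425],None,fx=4,fy=4,interpolation=cv2.INTER_CUBIC)
cv2.imwrite("pics/U1.png",np.hstack([a,b])[:,:,::-1])
E
```

```text
time_s: 14.98
tcp_pos: [0.5377, 0.0455, 0.1727]
eef_rot: [179.8, -0.3, -150.3]
force: [-0.1, -0.5, -1.7]
opening: 0.0367
time_s: 15.23
tcp_pos: [0.5406, 0.0453, 0.1951]
eef_rot: [-179.9, 0.1, -150.3]
force: [0.9, 0.3, -2.6]
opening: 0.0367
shift mm [-168.5  236.2    5.1] len 290.2 twist -0.0 now [0.5406 0.0453 0.1951] [-1.7989e+02  1.1000e-01 -1.5031e+02] F [ 0.9  0.3 -2.6] op 36.7 t 15.23
```

View pics/U1.png

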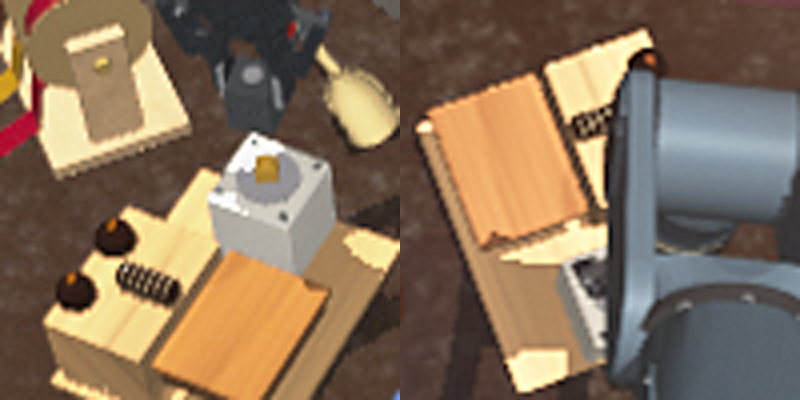

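```bash
python3 -m pendant '[{"translation":[-18.7,26.2,0],"twist":0},{"translation":[-37.4,52.4,0],"twist":0},{"translation":[-56.1,78.6,0],"twist":0},{"translation":[-74.8,104.8,0],"twist":0},{"translation":[-93.5,131,0],"twist":0}]'
python3 -m pendant '[{"translation":[-18.7,26.2,0],"twist":0},{"translation":[-37.4,52.4,0],"twist":0},{"translation":[-56.1,78.6,0],"twist":0},{"translation":[-75,105,0],"twist":0},{"translation":[-75,105,0],"twist":0}]'
python3 -c "
from h import *
goal(.570,.334,.026,209.7)"
```

```text
time_s: 15.75
tcp_pos: [0.5552, 0.2068, 0.1919]
eef_rot: [179.9, -0.2, -150.3]
force: [0.1, 0.9, -1.7]
opening: 0.0368
time_s: 16.17
tcp_pos: [0.5688, 0.3398, 0.1917]
eef_rot: [179.8, 0.0, -150.1]
force: [1.3, -0.1, -1.5]
opening: 0.0373
shift mm [  1.9  -5.7 165.7] len 165.8 twist 0.004 now [0.5688 0.3398 0.1917] [ 1.7983e+02  3.0000e-02 -1.5005e+02] F [ 1.3 -0.1 -1.5] op 37.3 t 16.17
```

```bash
python3 -m pendant '[{"translation":[1,-2,35],"twist":0},{"translation":[1,-3,75],"twist":0},{"translation":[1,-4,110],"twist":0},{"translation":[1,-4,140],"twist":0},{"translation":[1,-4,156],"twist":0}]'
python3 -m pendant '[{"translation":[0,0,0],"twist":0},{"translation":[0,0,0],"twist":0},{"translation":[0,0,0],"twist":0}]'
python3 - <<'E'
from h import *
goal(.570,.334,.025,209.7)
s=arm.capture("scene")
cv2.imwrite("pics/P1.png",cv2.resize(s[190:280,285:385],None,fx=6,fy=6,interpolation=cv2.INTER_CUBIC)[:,:,::-1])
E
```

```text
time_s: 16.58
tcp_pos: [0.5666, 0.328, 0.0316]
eef_rot: [179.9, -0.6, -150.3]
force: [-0.1, 0.1, -2.5]
opening: 0.0369
time_s: 16.83
tcp_pos: [0.5713, 0.3301, 0.0382]
eef_rot: [-180.0, 0.0, -150.3]
force: [0.2, 0.4, -1.5]
opening: 0.0368
shift mm [-0.8  4.  13.2] len 13.8 twist -0.0 now [0.5713 0.3301 0.0382] [-1.7999e+02  4.0000e-02 -1.5032e+02] F [ 0.2  0.4 -1.5] op 36.8 t 16.83
```

View pics/P1.png

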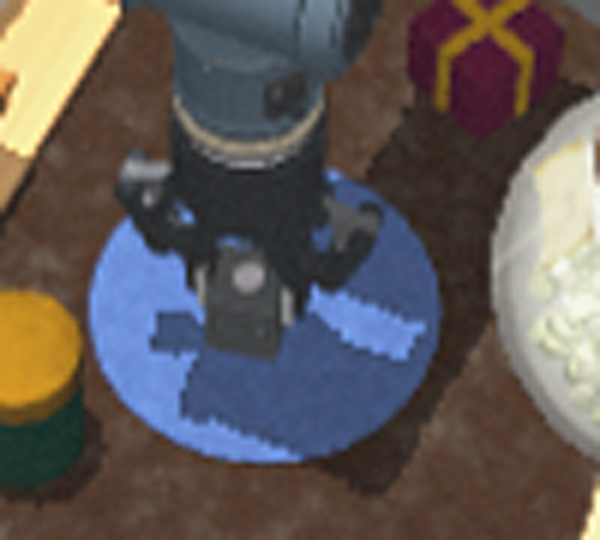

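```bash
python3 -m pendant '[{"translation":[0,2,4],"twist":0},{"translation":[0,2,8],"twist":0},{"translation":[0,2,11],"twist":0},{"translation":[0,2,11],"twist":0}]'
python3 -m pendant '[{"translation":[0,0,1.5],"twist":0},{"translation":[0,0,3],"twist":0},{"translation":[0,0,3],"twist":0}]'
python3 -c "
from h import *
goal(.570,.334,.025,209.7)"
```

```text
time_s: 17.22
tcp_pos: [0.5693, 0.3318, 0.0266]
eef_rot: [180.0, -0.0, -150.3]
force: [-0.5, -0.2, -2.2]
opening: 0.0371
time_s: 17.47
tcp_pos: [0.57, 0.3321, 0.025]
eef_rot: [-180.0, 0.0, -150.3]
force: [-0.8, -0.0, 3.8]
opening: 0.037
shift mm [-1.   1.7  0. ] len 1.9 twist 0.0 now [0.57   0.3321 0.025 ] [-1.7999e+02  3.0000e-02 -1.5029e+02] F [-0.8 -0.   3.8] op 37.0 t 17.47
```

Contact force has appeared at z = 0.025, which is the expected height. I'll release and retreat.

```bash
python3 -m pendant '[{"translation":[0,0,0],"twist":0},{"translation":[0,0,0],"twist":0},{"translation":[0,0,0],"twist":0},{"translation":[0,0,0],"twist":0},{"translation":[0,0,0],"twist":0}]' 66
python3 -m pendant '[{"translation":[0,0,-20],"twist":0},{"translation":[0,0,-55],"twist":0},{"translation":[0,0,-95],"twist":0},{"translation":[0,0,-135],"twist":0},{"translation":[0,0,-175],"twist":0}]'
python3 -m pendant '[{"translation":[35,0,-20],"twist":0},{"translation":[75,0,-30],"twist":0},{"translation":[115,0,-40],"twist":0},{"translation":[150,0,-40],"twist":0},{"translation":[150,0,-40],"twist":0}]'
python3 - <<'E'
from h import *
goal(.570,.334,.025,209.7)
s=arm.capture("scene");t=arm.capture("top")
cv2.imwrite("pics/F_s.png",s[:,:,::-1]);cv2.imwrite("pics/F_t.png",t[:,:,::-1])
a=cv2.resize(s[140:280,205:365],None,fx=5,fy=5,interpolation=cv2.INTER_CUBIC)[:600]
cv2.imwrite("pics/F1.png",cv2.resize(s[155:275,205:365],None,fx=5,fy=5,interpolation=cv2.INTER_CUBIC)[:,:,::-1])
E
```

```text
time_s: 17.88
tcp_pos: [0.5698, 0.3319, 0.0237]
eef_rot: [180.0, 0.0, -150.3]
force: [-0.1, 0.8, -0.0]
opening: 0.0662
time_s: 18.3
tcp_pos: [0.5693, 0.3317, 0.2002]
eef_rot: [180.0, -0.1, -150.3]
force: [1.2, 0.4, 0.4]
opening: 0.0659
time_s: 18.72
tcp_pos: [0.4302, 0.2543, 0.2381]
eef_rot: [179.9, -0.6, -150.3]
force: [-0.8, -0.7, -1.6]
opening: 0.066
shift mm [-1.610e+02 -1.000e-01  2.131e+02] len 267.1 twist 0.0 now [0.4302 0.2543 0.2381] [ 179.89   -0.64 -150.3 ] F [-0.8 -0.7 -1.6] op 66.0 t 18.72
```

View pics/F1.png

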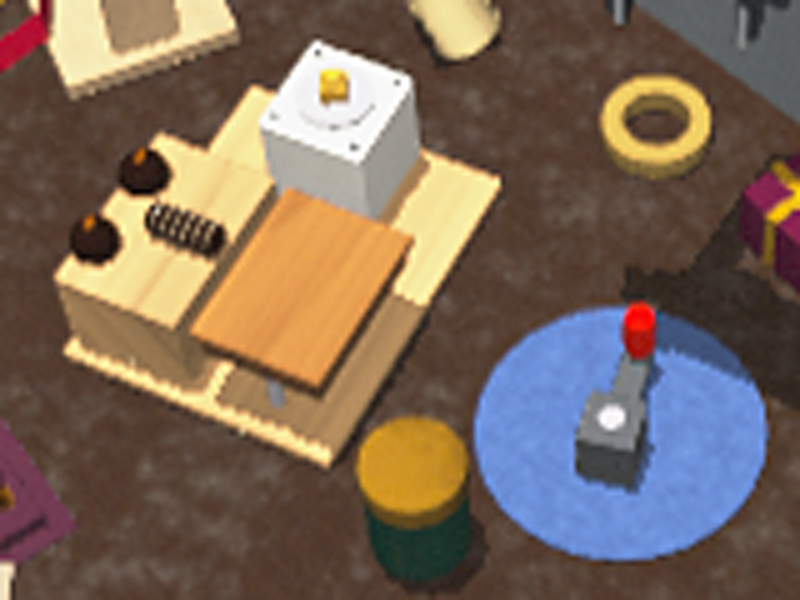

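View pics/F_t.png

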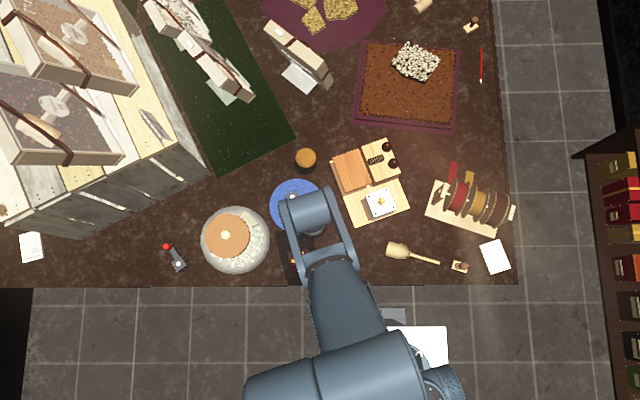

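```bash
python3 - <<'E'
from h import *
np.set_printoptions(precision=4,suppress=True)
def cen(f,roi):
    im=cv2.imread(f);h=cv2.cvtColor(im,cv2.COLOR_BGR2HSV);m=cv2.inRange(h,(5,115,120),(18,255,255));k=np.zeros_like(m);x0,y0,x1,y1=roi;k[y0:y1,x0:x1]=255;m&=k
    m=cv2.morphologyEx(m,cv2.MORPH_OPEN,np.ones((3,3),np.uint8))
    c=max(cv2.findContours(m,cv2.RETR_EXTERNAL,cv2.CHAIN_APPROX_NONE)[0],key=cv2.contourArea)
    M=cv2.moments(c);return np.array([M["m10"]/M["m00"],M["m01"]/M["m00"]]),cv2.contourArea(c),cv2.approxPolyDP(c,4,True)[:,0].tolist()
for n,f0,f1,roi in(("scene","pics/scene0.png","pics/F_s.png",(235,185,300,242)),("top","pics/top0.png","pics/F_t.png",(325,140,376,200))):
    a=cen(f0,roi);b=cen(f1,roi);print(n,a,b)
    xy=onz(n,b[0],.084)[:2]
    best=min(np.arange(.02,.12,.0002),key=lambda z:np.linalg.norm(px(n,[*xy,z])-a[0]-0)) 
    print("xy",xy,"drop mm",(.084-best)*1000, "px/mm",np.linalg.norm(px(n,[*xy,.085])-px(n,[*xy,.084])))
E
```

```text
scene (array([265.7554, 217.4143]), 920.5, [[263, 199], [244, 228], [270, 236], [287, 208], [281, 201]]) (array([264.5569, 211.798 ]), 944.0, [[262, 193], [243, 221], [268, 231], [287, 202]])
xy [0.6532 0.1356] drop mm 32.00000000000019 px/mm 0.18250562886738192
top (array([351.1043, 172.8734]), 1049.5, [[359, 153], [332, 160], [344, 195], [371, 186]]) (array([351.1364, 170.2637]), 1108.5, [[360, 150], [332, 157], [330, 165], [344, 192], [371, 184]])
xy [0.6486 0.1373] drop mm 31.00000000000021 px/mm 0.08482889493766677
```

```bash
python3 - <<'E'
import cv2
s=cv2.imread("pics/F_s.png");cv2.imwrite("pics/L2.png",cv2.resize(s[180:240,210:290],None,fx=10,fy=10,interpolation=cv2.INTER_CUBIC))
E
```

```text
(no output)
```

View pics/L2.png

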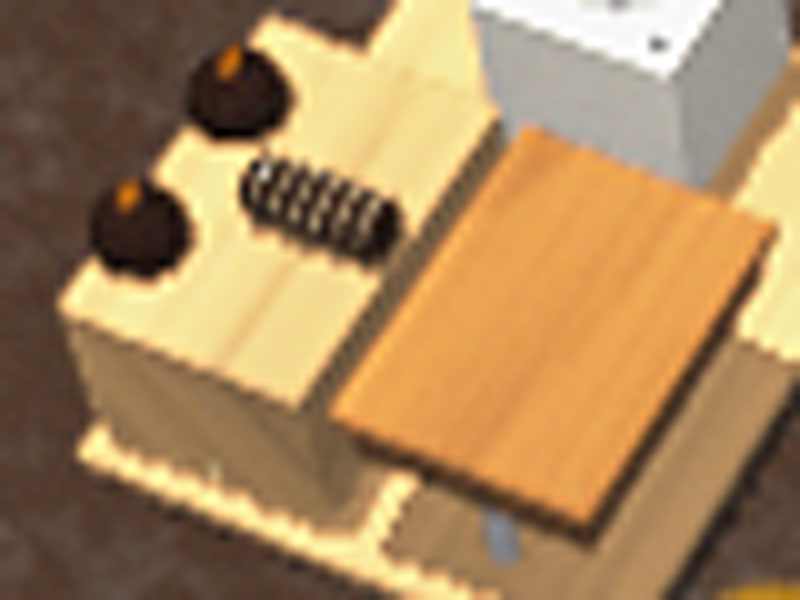

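```bash
python3 - <<'E'
from h import *
t=cv2.imread("pics/F_t.png");s=cv2.imread("pics/F_s.png")
a=cv2.resize(t[192:210,370:392],None,fx=18,fy=18,interpolation=cv2.INTER_NEAREST)
b=cv2.resize(s[163:183,261:283],None,fx=18,fy=18,interpolation=cv2.INTER_NEAREST)
o=np.zeros((360,800,3),np.uint8);o[:324,:396]=a;o[:360,402:798]=b
cv2.imwrite("pics/sh2.png",o)
# predicted shapes of square corner at z=.114 in scene for various yaw
for yaw in(30,40,50,60,11.5):
    c=[px("scene",[.5405+.0127*np.cos(np.radians(yaw+45+90*k)),.047+.0127*np.sin(np.radians(yaw+45+90*k)),.114]) for k in range(4)]
    print(yaw,np.round(np.array(c),1).tolist())
E
```

```text
30 [[273.5, 173.6], [275.2, 169.5], [270.1, 168.5], [268.3, 172.5]]
40 [[274.1, 173.3], [274.9, 169.1], [269.5, 168.8], [268.7, 173.0]]
50 [[274.6, 172.9], [274.4, 168.7], [269.0, 169.1], [269.1, 173.3]]
60 [[275.0, 172.5], [273.9, 168.4], [268.6, 169.5], [269.6, 173.6]]
11.5 [[272.3, 174.0], [275.6, 170.4], [271.2, 168.1], [267.9, 171.6]]
```

View pics/sh2.png

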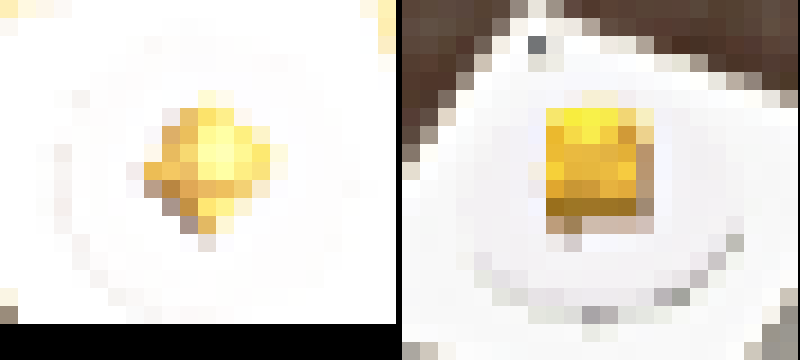

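```bash
python3 - <<'E'
from h import *
np.set_printoptions(precision=4,suppress=True)
h=onz("scene",(327,238),.05);k=onz("scene",(332.6,220.6),.046);m=np.array([.5514,.3226])
print(h,k,np.linalg.norm(h[:2]-m),np.linalg.norm(k[:2]-m),np.linalg.norm((h-k)[:2]))
s0=cv2.imread("pics/scene0.png").astype(int);s1=cv2.imread("pics/F_s.png").astype(int)
for n,(x0,y0,x1,y1) in dict(tin=(275,235,302,275),tape=(322,167,350,193),gift=(352,184,380,202)).items(): print(n,np.abs(s0-s1)[y0:y1,x0:x1].mean())
st=arm.read_state();print(st["tcp_pos"],st["force"],np.abs(st["qvel"]).max())
print(arm.hand_in())
E
```

```text
[0.568  0.3299 0.05  ] [0.5069 0.2948 0.046 ] 0.018113522513266 0.05245633872885397 0.07043562285455635
tin 2.4219135802469136
tape 1.5906593406593406
gift 14.241402116402117
[0.4382 0.2571 0.2392] [ 0.2417  0.6268 -1.1228] 5.024871289616304
the job is handed in; nothing more can be done
None
```

I took the crank from the mat (the one farthest to the robot's right) and seated it on the square shaft. I let go of it, then wound it about 5.95 rad clockwise by the red knob. After that I lifted it off and laid it back on the mat, socket down. The job was handed in at about 19 s.

**Crank:**
- The hub is about 18 mm and the knob about 52 mm from the mat's middle.
- They measure 70 mm apart, as they should be.
- The crank was set down under light contact at the expected height. It looks flat in the last picture.

**Platform:** the checks roughly agree that it is level within about 2 mm.
- The platform rose 31–32 mm in both views.
- The final shaft angle, read coarsely off the pictures, puts it about 0.8 mm low.
- The step and platform edge lines suggest up to 1.7 mm high.
- A rough triangulation, taken before the last 0.15 rad of winding, said about 2 mm low.
- My first height reading of the platform was about 38 mm below the step, outside the given 28–34 mm. I relied on the shaft angle and the measured rise instead.

**Bystanders:** comparing pictures from before and after, the tin and tape are unchanged. The gift box patch did differ; a shadow, probably the arm's, falls there in the last picture. I did not confirm the gift box further. The scoop looked undisturbed in the last views, and I made no separate check on the stamp. The robot did not go near any of them.

**Final state:** the gripper was clear of everything, but the arm was still slowing (about 5 degrees/s) when I handed in.

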